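# Close the sample bottles and put them away in the drawer

### The job

Put the open sample bottles away: pull the drawer of the grey unit out to its stop, push the cap of every bottle on the bench fully down until it clicks home, and stand all the closed bottles upright on the drawer's floor. Then push the drawer fully shut, and do not shove the weight, the amber bottle or the marker about.

Things in the scene. Friction and masses are not known exactly. Their poses are not given: they have to be found in the camera images.
- drawer (a joint): Travel of the one drawer of a low grey steel unit (200 deep, 260 wide, 94 mm high, fixed to the bench; white front panel, steel bar handle). 0 = shut, grows as it is pulled out, 0.14 m = at its stop. Plain friction of about 2 N, no catch: it stays where it is left. May start a little ajar.
- drawer_grip (a point): Middle of the handle bar; moves with the drawer. Bar level, 11 mm thick, 120 mm long, its centre line 35 mm in front of the panel's face (29 mm free gap behind it), 62 mm above the bench, 32 mm below the unit's top; two thin stays, 102 mm apart, join it to the panel. Axes: x from the handle into the unit (pull along -x), y along the bar, z up.
- drawer_floor (a point): Centre of the drawer's flat inner floor, 20 mm above the bench; moves with it, axes as drawer_grip. Inside 153 (x) by 218 mm (y); walls rise 36 mm above the floor, front panel 57 mm. With the drawer at its stop the unit's front edge is at x = +57 mm. The underside of the unit's top is 62 mm above the floor: a closed bottle (56 mm) passes, one with its cap up (68 mm) catches.
- bottle_a_mid (a point): One of three or four identical sample bottles (absent: None), upright, about 170 g: white, round, 44 mm diameter up to 36 mm high, then a black 20 mm neck with a grey ribbed push-pull cap (30 mm diameter, 18 high) that stays on it. Point on the axis 28 mm above the underside; z is the bottle's axis. Cap top above the underside: 68 mm raised, 56 mm home.
- cap_a (a joint): How far the cap of bottle a is pushed down: 0 = raised (open, 14 mm of black neck showing), 0.012 m = fully home (2 mm showing). A detent holds it at either end: about 8 N down on the cap starts it, past half-way it snaps home by itself; let go before that and it springs up again.
- bottle_b_mid (a point): One of three or four identical sample bottles (absent: None), upright, about 170 g: white, round, 44 mm diameter up to 36 mm high, then a black 20 mm neck with a grey ribbed push-pull cap (30 mm diameter, 18 high) that stays on it. Point on the axis 28 mm above the underside; z is the bottle's axis. Cap top above the underside: 68 mm raised, 56 mm home.
- cap_b (a joint): How far the cap of bottle b is pushed down: 0 = raised (open, 14 mm of black neck showing), 0.012 m = fully home (2 mm showing). A detent holds it at either end: about 8 N down on the cap starts it, past half-way it snaps home by itself; let go before that and it springs up again.
- bottle_c_mid (a point): One of three or four identical sample bottles (absent: None), upright, about 170 g: white, round, 44 mm diameter up to 36 mm high, then a black 20 mm neck with a grey ribbed push-pull cap (30 mm diameter, 18 high) that stays on it. Point on the axis 28 mm above the underside; z is the bottle's axis. Cap top above the underside: 68 mm raised, 56 mm home.
- cap_c (a joint): How far the cap of bottle c is pushed down: 0 = raised (open, 14 mm of black neck showing), 0.012 m = fully home (2 mm showing). A detent holds it at either end: about 8 N down on the cap starts it, past half-way it snaps home by itself; let go before that and it springs up again.
- bottle_d_mid (a point): One of three or four identical sample bottles (absent: None), upright, about 170 g: white, round, 44 mm diameter up to 36 mm high, then a black 20 mm neck with a grey ribbed push-pull cap (30 mm diameter, 18 high) that stays on it. Point on the axis 28 mm above the underside; z is the bottle's axis. Cap top above the underside: 68 mm raised, 56 mm home.
- cap_d (a joint): How far the cap of bottle d is pushed down: 0 = raised (open, 14 mm of black neck showing), 0.012 m = fully home (2 mm showing). A detent holds it at either end: about 8 N down on the cap starts it, past half-way it snaps home by itself; let go before that and it springs up again.
- weight: Bystander: small brass balance weight, 22 mm diameter, 32 mm high, standing among the bottles; origin at its underside.
- reagent: Bystander: amber glass bottle with a black screw cap, 60 mm diameter, 120 mm high, behind the work area; origin at its underside.
- marker: Bystander: yellow marker pen lying on the bench, 12 mm thick, 120 mm long; origin below its middle.
Not all that is in view belongs to the job. Leave any green look-alike of the part that bears bottle_d_mid alone.

How it is judged (in metres and radians):
On the way, in this order (a step that is already met when the one before it is completed fails the run):
1. the drawer is pulled out to its stop (value of joint drawer above 0.133 m), for 0.2 s.
2. every bottle stands upright in the open drawer with its cap home (value of joint drawer above 0.08 m and x of bottle_a_mid in the frame of drawer_floor between -0.058 and 0.058 m and y of bottle_a_mid in the frame of drawer_floor between -0.092 and 0.092 m and z of bottle_a_mid in the frame of drawer_floor between 0.023 and 0.034 m and angle between each of bottle_a_mid, bottle_b_mid, bottle_c_mid, bottle_d_mid's own z axis and vertical below 0.2 rad and value of joint each of cap_a, cap_b, cap_c, cap_d above 0.01 m and x of bottle_b_mid in the frame of drawer_floor between -0.058 and 0.058 m and y of bottle_b_mid in the frame of drawer_floor between -0.092 and 0.092 m and z of bottle_b_mid in the frame of drawer_floor between 0.023 and 0.034 m and x of bottle_c_mid in the frame of drawer_floor between -0.058 and 0.058 m and y of bottle_c_mid in the frame of drawer_floor between -0.092 and 0.092 m and z of bottle_c_mid in the frame of drawer_floor between 0.023 and 0.034 m and x of bottle_d_mid in the frame of drawer_floor between -0.058 and 0.058 m and y of bottle_d_mid in the frame of drawer_floor between -0.092 and 0.092 m and z of bottle_d_mid in the frame of drawer_floor between 0.023 and 0.034 m), for 0.2 s.
3. the drawer is shut on them (value of joint drawer below 0.006 m), for 0.2 s.
At the end, for the whole second after the job is handed in: The drawer is shut to within 6 mm; every bottle present stands upright (within 0.2 rad) and at rest on the drawer's floor, its cap at least 10 of its 12 mm down (value of joint drawer below 0.006 m and x of bottle_a_mid in the frame of drawer_floor between -0.058 and 0.058 m and y of bottle_a_mid in the frame of drawer_floor between -0.092 and 0.092 m and z of bottle_a_mid in the frame of drawer_floor between 0.023 and 0.034 m and angle between each of bottle_a_mid, bottle_b_mid, bottle_c_mid, bottle_d_mid's own z axis and vertical below 0.2 rad and value of joint each of cap_a, cap_b, cap_c, cap_d above 0.01 m and x of bottle_b_mid in the frame of drawer_floor between -0.058 and 0.058 m and y of bottle_b_mid in the frame of drawer_floor between -0.092 and 0.092 m and z of bottle_b_mid in the frame of drawer_floor between 0.023 and 0.034 m and x of bottle_c_mid in the frame of drawer_floor between -0.058 and 0.058 m and y of bottle_c_mid in the frame of drawer_floor between -0.092 and 0.092 m and z of bottle_c_mid in the frame of drawer_floor between 0.023 and 0.034 m and x of bottle_d_mid in the frame of drawer_floor between -0.058 and 0.058 m and y of bottle_d_mid in the frame of drawer_floor between -0.092 and 0.092 m and z of bottle_d_mid in the frame of drawer_floor between 0.023 and 0.034 m and linear speed of each of bottle_a, bottle_b, bottle_c, bottle_d below 0.03 m/s); the robot touches nothing.
It fails at once if the brass weight is shoved more than 6 cm from its place (distance of weight from where it was at the start of the episode above 0.06 m).
It fails at once if the amber bottle is shoved more than 6 cm from its place (distance of reagent from where it was at the start of the episode above 0.06 m).
It fails at once if the marker is shoved more than 6 cm from its place (distance of marker from where it was at the start of the episode above 0.06 m).
Of bottle_a, bottle_b, bottle_c, bottle_d only 3 to 4 are there at a start; the rules pass over those that are not, and their reading is None.
At some moment in a run one of bottle_a, bottle_b, bottle_c, bottle_d may be knocked a few centimetres aside while the robot is not near it.
Once in a run the grip may slacken for a moment while it holds something.
It also fails if it takes over 210 s, if anything falls off the work surface, if the arm or the gripper's body presses on something with over 40 N, if the wrist force passes 120 N, or if a joint passes its speed limit or range.

### The arm

A 6-joint arm with a two-finger parallel gripper is mounted at the origin on the work surface. World frame = base frame: x ahead of the robot, y to its left, z up, the work surface at z = 0. Lengths are in m, angles in degrees, forces in N, time in s.
With the tool pointing down it reaches from about 0.35 to 0.875 m from the base axis. Payload 4.2 kg.
Tool frame: the origin (TCP) lies on the centre line of the jaws, within the pads' length; the fingertips stand 19 mm ahead of it and the grasp point (between the pads) is the TCP; z points along the fingers, y is the line along which they close (so a half turn about z gives the same grasp; the last joint's range is limited). The gripper opens to 87 mm and grips with 3 to 60 N. Pads are 19 mm wide; open, the fingers measure 117 mm over their backs; the gripper's body (75 mm by 190 mm) begins 51 mm behind the grasp point.
Start: joints at [-61.96, 22.042, 0.453, 0, -68.411, -14.817], TCP at [0.143, -0.608, 0.209] pointing down, gripper open.
Joint ranges: [-179.83, 179.83], [-69.29, 118.12], [-61.27, 80.66], [-181.25, 117.63], [-171.15, -9.14], [-177.46, 177.46]. Speed limits (degrees/s): [159.86, 159.86, 180, 180, 180, 180].

### API

Orientations are given as a 3x3 rotation matrix whose columns are the frame's x, y, z axes.
In Python, from station import sense, capture, finish_job, search_frame, masks_of gives the robot as it stands.
- The arm moves only by the tool drive_tool, never from a script. Its argument "rows" is a list of rows, each a list of 7 numbers: the opening in per cent of the stroke, from 0 (shut) to 100 (fully open), then the shift along the world's x, y, z in mm, then the turn, a rotation vector about the world's x, y, z in rad. In form: [[fingers, dx, dy, dz, wx, wy, wz], ...]. A call has 1 to 5 rows; each row shifts and turns the commanded pose from where the row before left it; what a row does not reach is not made up. A row lasts 1/12 s, in which the tool goes at most 41.7 mm and 7.16 degrees, less where a joint would pass 70% of its speed; a pose out of reach is approached as far as the arm can. A call is refused whole if a number of a shift passes 41.7 or a number of a turn 0.125, either way. A call with a gripper value outside its range is refused whole. The fingers move at their own pace and stop on an object; the grip force is fixed at half the most. Time passes only in rows, so rows that do not move let the fingers close. It gives the time, the measured TCP pose, the force, the opening and the grip force at its end, in the units of the state.
- sense(): the state, without advancing time (a new reading comes with each control period).
- capture(name): name is "scene" or "top" or "wrist"; returns a dict with "frame" (420x560x3 uint8, red, green, blue), "z_map" (420x560 float32, m along the optical axis (not along the pixel's ray), 0 where there is no reading), "fx", "fy", "cx", "cy" (pixels), "R" (3x3) and "t" (3): a world point X has camera coordinates R X + t; the wrist camera has in their place "T_tool_cam" (4x4, takes a point from camera to tool coordinates, whose origin is the TCP and whose axes are the flange's). Camera axes: x right, y down, z forward; pixel columns grow to the right and rows downward; lengths in m; the calibration is good to about 2 mm. The wrist camera is an equidistant fisheye: a pixel r from the principal point sees the ray r / f radians off the axis. A picture is of the moment at which its call begins: read the wrist's pose just before it.
- finish_job(): hands the job in; it is judged then, once.
Trained networks look in a picture, given as the dict that the camera call returned (one of the last four; its "shot" number tells which), for a name from the list of things; names that differ only in an ending like _2 or _b are one class to them, and where a whole thing is asked for, a point or a joint stands for the part that bears it (a point fixed in the world has none). Each returns a list of dicts, best first, with "p" (0 to 1); they miss things now and then, are a little off and sometimes report something else, mostly with a low value. They report only what shows in the picture. A call takes as long as a camera call. They do not tell look-alikes from the thing itself.
- search_frame(label, picture): "xy" ([column, row] in pixels, amid what is visible of it).
- masks_of(label, picture): "region" (420x560 bool, what is visible of it) and "xy" ([column, row] in pixels, amid what is visible of it).
The state is a dict: "time_s": time; "joints": joint angles; "joint_velocities": joint speeds; "effort": joint torques, N m; "tcp_pos": TCP position; "ee_rot": TCP orientation; "wrist_force": force on the tool from outside, world axes, zero at the start; "moment": the same for the moment, N m; "gripper_width": opening from 0.0 (shut) to 1.0 (fully open); "gripper_force": force on a finger pad.
Only numpy, scipy, OpenCV 4.12 (cv2) and the standard library are available. Lean on these libraries where they do the work, as an engineer would, in place of code of your own. Each camera call takes 0.05 s, during which the arm holds its last target. There are 200 camera calls.

## Working session

There is one attempt and no reset: what is moved stays moved. The work goes in short steps, Python scripts to look and compute and a tool call to move; the robot and the scene stay as the last step left them, time stands still between calls to the robot, and variables do not carry over. Pictures are saved under pics/ and viewed, at most 14 in all, crops included, and the job is handed in when it is done.

Besides the shell and the picture viewer there is one more tool, called after "Emit:" by a JSON object that holds its "method" and its "body". drive_tool: Moves the arm, as the interface text tells. Its arguments: {"type":"object","properties":{"rows":{"type":"array"}},"required":["rows"]}

```bash
mkdir -p pics; ls
cat > h.py <<'E'
import numpy as np, cv2
from station import sense, capture, finish_job, search_frame, masks_of
def save(im,n,s=1.4):
    cv2.imwrite(f'pics/{n}.png', cv2.resize(im[:,:,::-1],None,fx=s,fy=s))
def world(c,uv,z=None):
    """pixel -> world; by z_map, or on plane z"""
    u,v=uv
    if z is None:
        d=c['z_map'][int(round(v)),int(round(u))]
        return c['R'].T@(np.array([(u-c['cx'])/c['fx'],(v-c['cy'])/c['fy'],1])*d-c['t'])
    r=c['R'].T@np.array([(u-c['cx'])/c['fx'],(v-c['cy'])/c['fy'],1]); o=-c['R'].T@c['t']
    return o+r*(z-o[2])/r[2]
def cloud(c):
    v,u=np.mgrid[:420,:560]; d=c['z_map']
    P=np.stack([(u-c['cx'])/c['fx']*d,(v-c['cy'])/c['fy']*d,d],-1)
    W=(P-c['t'])@c['R']; W[d==0]=np.nan
    return W
E
python3 - <<'E'
from h import *
np.set_printoptions(precision=3,suppress=True)
for n in ['top','scene']:
    c=capture(n); save(c['frame'],n+'0'); W=cloud(c)
    for l in ['bottle_a_mid','drawer_grip','drawer','weight','reagent','marker']:
        for m in masks_of(l,c):
            r=m['region']; p=W[r]; 
            print(n,l,round(m['p'],2),np.round(m['xy']),r.sum(),np.nanmedian(p,0),np.nanmax(p[:,2]) if len(p) else '')
E
```

```text
pics
top bottle_a_mid 0.8 [375. 249.] 353 [ 0.475 -0.26   0.037] 0.07281561786801703
top drawer_grip 0.76 [160. 196.] 3016 [0.587 0.217 0.055] 0.09644707206407653
top drawer_grip 0.46 [380. 253.] 185 [ 0.475 -0.265  0.066] 0.07281561786801703
top drawer 0.87 [160. 198.] 2844 [0.588 0.221 0.054] 0.08190159101240492
top drawer 0.39 [258. 120.] 731 [ 0.764 -0.007  0.083] 0.12394140482481061
top weight 0.57 [334. 230.] 54 [ 0.52  -0.172  0.028] 0.03308813633186605
top weight 0.4 [160. 198.] 2934 [0.587 0.22  0.055] 0.08412576772597778
top reagent 0.83 [260. 119.] 740 [ 0.764 -0.006  0.083] 0.12394140482481061
top marker 0.69 [388. 314.] 364 [ 0.33  -0.283  0.008] 0.0166591942740243
scene bottle_a_mid 0.75 [169. 263.] 709 [ 0.486 -0.271  0.036] 0.07266590925198554
scene drawer_grip 0.6 [352. 166.] 1360 [0.588 0.185 0.068] 0.081618911567852
scene drawer 0.86 [357. 160.] 1589 [0.587 0.194 0.067] 0.09847228618683578
scene drawer 0.63 [214. 311.] 754 [ 0.631 -0.28   0.037] 0.07181215598898776
scene weight 0.58 [216. 252.] 141 [ 0.525 -0.179  0.021] 0.03561438618381985
scene reagent 0.91 [374. 268.] 1466 [ 0.786 -0.021  0.075] 0.12425304792250981
scene marker 0.83 [114. 237.] 302 [ 0.33  -0.292  0.01 ] 0.015974262935362814
```

View pics/top0.png

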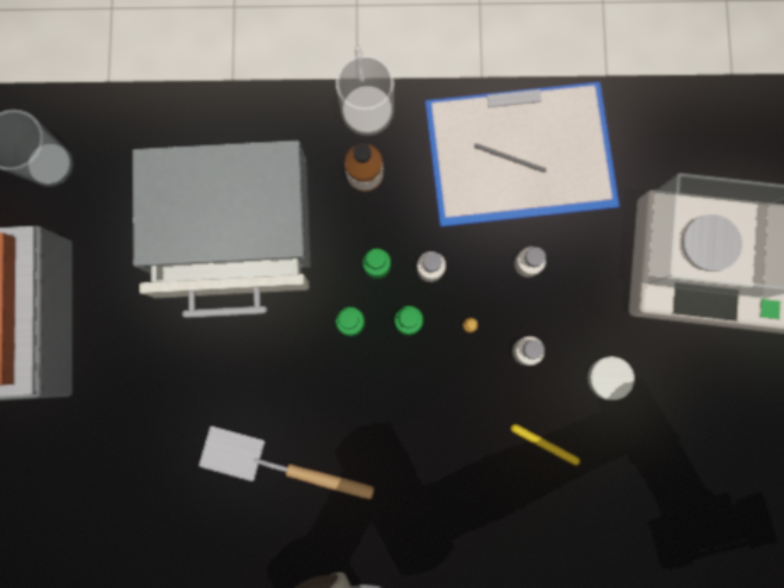

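View pics/scene0.png

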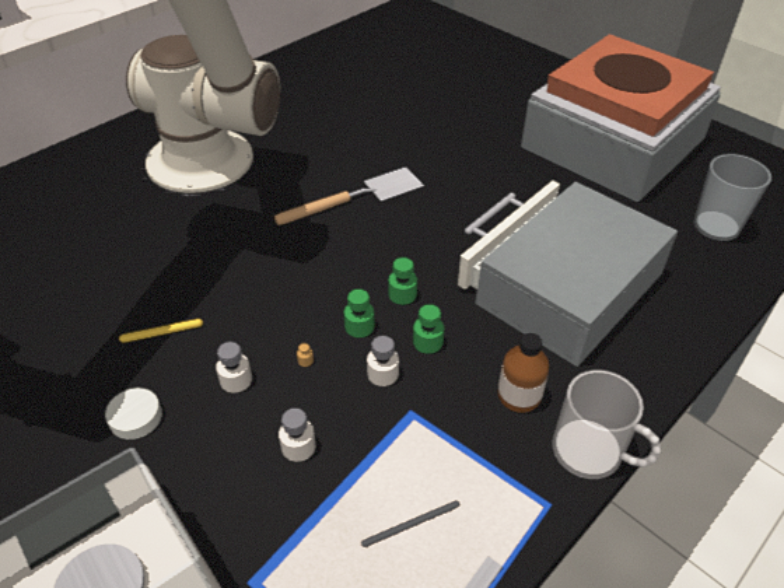

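The top view shows white bottles with grey caps at (431,265), (530,261) and (530,350), in 1.4x pixels. The green look-alikes are at (377,263), (350,321) and (409,320). The drawer is a little ajar, with its bar at (225,312). The round white dish at (612,378) and the amber bottle at (364,165) could also be mistaken for bottles. I choose the three white ones; next I measure them and check a close crop.

```bash
cat >> h.py <<'E'
def bottles(c,W=None):
    """white/grey bottles: cap points above 45 mm, clustered"""
    W=cloud(c) if W is None else W
    f=c['frame'].astype(int); sat=f.max(-1)-f.min(-1)
    z=W[...,2]; m=(z>.045)&(z<.085)&(W[...,1]<.06)&(W[...,1]>-.42)&(W[...,0]>.3)&(W[...,0]<.72)&(sat<35)
    n,L,st,_=cv2.connectedComponentsWithStats(m.astype(np.uint8))
    out=[]
    for i in range(1,n):
        if st[i,4]<25: continue
        p=W[L==i]; t=p[p[:,2]>np.percentile(p[:,2],90)-.006]
        out.append((st[i,4],(t[:,:2].max(0)+t[:,:2].min(0))/2,np.median(t,0)))
    return out
E
python3 - <<'E'
from h import *
np.set_printoptions(precision=4,suppress=True)
for n in ['top','scene']:
    c=capture(n);W=cloud(c)
    for b in bottles(c): print(n,*b)
    m=(abs(W[...,2]-.094)<.006)&(W[...,1]>.05)&(W[...,1]<.45)&(W[...,0]>.5)&(W[...,0]<.85)
    q=cv2.morphologyEx(m.astype(np.uint8),cv2.MORPH_OPEN,np.ones((5,5)))>0
    print('unit',q.sum(),cv2.minAreaRect((W[q][:,:2]*1000).astype(np.float32)),np.median(W[q][:,2]))
    h=(W[...,2]>.045)&(W[...,2]<.075)&(W[...,1]>.1)&(W[...,1]<.35)&(W[...,0]>.4)&(W[...,0]<.56)
    print('handle',h.sum(),cv2.minAreaRect((W[h][:,:2]*1000).astype(np.float32)), np.median(W[h],0))
    if n=='top': save(c['frame'][120:320,80:420],'crop',2.3)
E
```

```text
top 169 [ 0.6226 -0.2725] [ 0.6216 -0.2728  0.0669]
top 159 [ 0.6159 -0.1111] [ 0.6163 -0.1112  0.0673]
top 170 [ 0.4782 -0.2652] [ 0.4771 -0.2657  0.0667]
unit 9884 ((707.6481323242188, 221.683349609375), (185.83590698242188, 260.381103515625), 2.4492557048797607) 0.09336896851035996
handle 342 ((548.4859008789062, 214.2353057861328), (26.621719360351562, 129.7633514404297), 2.529059410095215) [0.541  0.2152 0.0651]
scene 232 [ 0.6162 -0.1131] [ 0.6171 -0.1138  0.0684]
scene 247 [ 0.4777 -0.2665] [ 0.4788 -0.2668  0.0681]
scene 288 [ 0.6226 -0.2742] [ 0.6234 -0.2749  0.0686]
unit 7418 ((707.1983032226562, 220.8700408935547), (186.62815856933594, 264.98590087890625), 2.4077091217041016) 0.09499718175111244
handle 235 ((546.6224365234375, 213.0280303955078), (132.4915313720703, 24.878467559814453), 89.34829711914062) [0.5436 0.209  0.0667]
```

View pics/crop.png

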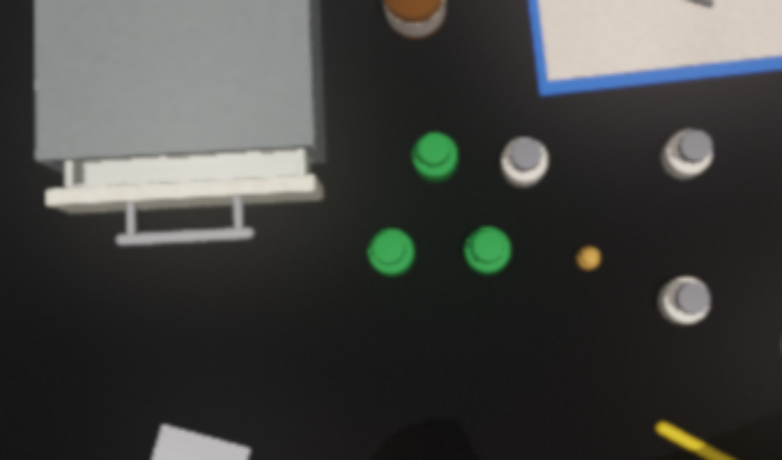

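The crop shows grey caps on white bodies at (527,155), (690,148) and (690,297), three green look-alikes to the left of them, and the brass weight at (588,258). I choose the three white bottles. Next is the current tool orientation and the pose for the handle.

Run:
```python
from h import *
np.set_printoptions(precision=4,suppress=True)
s=sense(); print(s['tcp_pos'],s['ee_rot'],s['wrist_force'],s['gripper_width'],s['time_s'])
print('yaw of tool y',np.degrees(np.arctan2(s['ee_rot'][1][1],s['ee_rot'][0][1])))
```

```text
[ 0.143  -0.6084  0.2094] [[-0.9735 -0.2288  0.    ]
 [-0.2288  0.9735  0.    ]
 [-0.      0.     -1.    ]] [ 0.1896  0.8101 -0.2773] 0.9980944292027476 0.8
yaw of tool y 103.22452255227209
```

Emit:
{"method": "drive_tool", "body": {"rows": [[30,18,37,0,0,0,0.063],[30,18,37,0,0,0,0.063],[30,18,37,0,0,0,0.063],[30,18,37,0,0,0,0.063],[30,18,37,0,0,0,0.063]]}}

```text
time_s: 1.22
tcp_pos: [0.2333, -0.4218, 0.2094]
ee_rot: [[-0.853, -0.521, 0.0], [-0.521, 0.853, -0.0], [-0.0, -0.0, -1.0]]
wrist_force: [1.1, -0.0, 0.4]
gripper_width: 0.709
gripper_force: 0.0
```

Emit:
{"method": "drive_tool", "body": {"rows": [[30,18,37,0,0,0,0.063],[30,18,37,0,0,0,0.063],[30,18,37,0,0,0,0.063],[30,18,37,0,0,0,0.063],[30,18,37,0,0,0,0.063]]}}

```text
time_s: 1.63
tcp_pos: [0.3234, -0.2366, 0.2098]
ee_rot: [[-0.65, -0.76, 0.001], [-0.76, 0.65, -0.0], [-0.001, -0.001, -1.0]]
wrist_force: [1.6, -1.2, -0.3]
gripper_width: 0.349
gripper_force: 0.0
```

Emit:
{"method": "drive_tool", "body": {"rows": [[30,18,37,0,0,0,0.063],[30,18,37,0,0,0,0.063],[30,18,37,0,0,0,0.063],[30,18,37,0,0,0,0.063],[30,18,37,0,0,0,0.063]]}}

```text
time_s: 2.05
tcp_pos: [0.4134, -0.0513, 0.21]
ee_rot: [[-0.381, -0.924, 0.002], [-0.924, 0.381, 0.0], [-0.001, -0.001, -1.0]]
wrist_force: [1.1, -0.9, -0.8]
gripper_width: 0.302
gripper_force: 0.0
```

Emit:
{"method": "drive_tool", "body": {"rows": [[30,18,37,0,0,0,0.063],[30,18,37,0,0,0,0.063],[30,18,37,0,0,0,0.063],[30,18,37,0,0,0,0.063],[30,18,37,0,0,0,0.063]]}}

```text
time_s: 2.47
tcp_pos: [0.5035, 0.1338, 0.2097]
ee_rot: [[-0.076, -0.997, 0.001], [-0.997, 0.076, 0.0], [-0.0, -0.001, -1.0]]
wrist_force: [0.1, -0.8, 0.8]
gripper_width: 0.299
gripper_force: 0.0
```

Emit:
{"method": "drive_tool", "body": {"rows": [[30,18,37,0,0,0,0.063],[30,18,37,0,0,0,0.063],[30,0,0,0,0,0,0]]}}

```text
time_s: 2.72
tcp_pos: [0.5419, 0.2114, 0.2082]
ee_rot: [[0.053, -0.999, 0.002], [-0.999, -0.053, 0.001], [-0.001, -0.002, -1.0]]
wrist_force: [1.1, -0.3, -0.2]
gripper_width: 0.299
gripper_force: 0.0
```

```bash
cat >> h.py <<'E'
def wcloud():
    s=sense(); c=capture('wrist'); v,u=np.mgrid[:420,:560]
    x,y=(u-c['cx'])/c['fx'],(v-c['cy'])/c['fy']; th=np.hypot(x,y); k=np.where(th>1e-6,np.tan(np.minimum(th,1.5))/np.maximum(th,1e-6),1)
    d=c['z_map']; P=np.stack([x*k*d,y*k*d,d],-1); P[d==0]=np.nan
    T=c['T_tool_cam']; P=P@T[:3,:3].T+T[:3,3]
    return c,P@np.array(s['ee_rot']).T+s['tcp_pos']
E
python3 - <<'E'
from h import *
np.set_printoptions(precision=4,suppress=True)
c,W=wcloud(); save(c['frame'],'w1')
h=(W[...,2]>.05)&(W[...,2]<.075)&(W[...,1]>.17)&(W[...,1]<.26)&(W[...,0]>.50)&(W[...,0]<.562)
p=W[h]; print(h.sum(),np.median(p,0),p.min(0),p.max(0))
if h.sum()>10: print(cv2.minAreaRect((p[:,:2]*1000).astype(np.float32)),np.percentile(p[:,0],[5,50,95]))
m=(W[...,2]>.07)&(W[...,2]<.083)&(W[...,1]>.17)&(W[...,1]<.26)&(W[...,0]>.562)&(W[...,0]<.6); print('panel',m.sum(),np.nanpercentile(W[m],[2,50,98],axis=0))
u=(W[...,2]>.088)&(W[...,2]<.1)&(W[...,1]>.17)&(W[...,1]<.26)&(W[...,0]>.58); print('unit',u.sum(),np.nanpercentile(W[u],[1,50,98],axis=0))
E
```

```text
939 [0.5385 0.2126 0.0674] [0.5314 0.1701 0.0623] [0.5458 0.26   0.0701]
((537.983154296875, 214.80078125), (10.974284172058105, 90.10594177246094), 2.9618418216705322) [0.533  0.5385 0.544 ]
panel 1394 [[0.5728 0.1718 0.0736]
 [0.5807 0.2126 0.0776]
 [0.5892 0.2578 0.0792]]
unit 13374 [[0.6137 0.1708 0.0928]
 [0.69   0.213  0.0948]
 [0.7922 0.258  0.0962]]
```

View pics/w1.png

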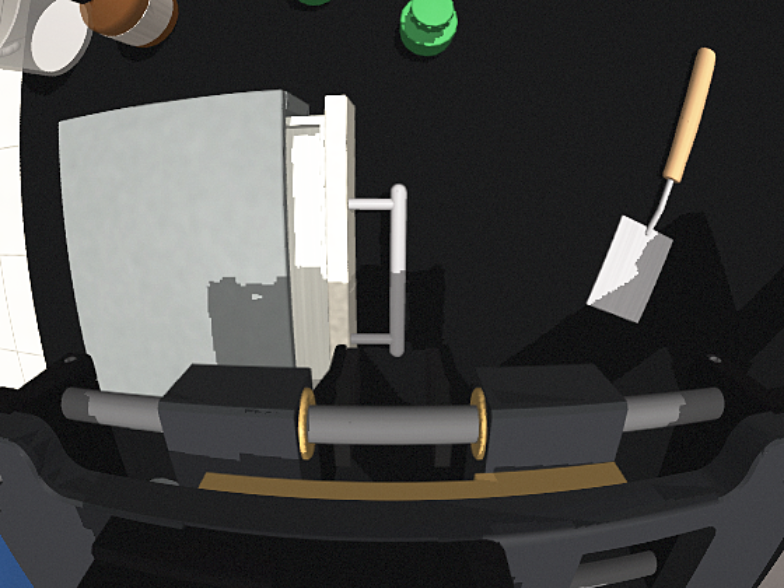

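The wrist view shows the bar at (398,270), the panel at (337,180) and the unit's front edge at (290,200). The fingers straddle the bar's line. I go down now, with a small correction.

Emit:
{"method": "drive_tool", "body": {"rows": [[30,-3,1,-36,0,0,-0.01],[30,0,0,-36,0,0,0],[30,0,0,-36,0,0,0],[30,0,0,-36,0,0,0],[30,0,0,0,0,0,0]]}}

```text
time_s: 3.18
tcp_pos: [0.5307, 0.2029, 0.0586]
ee_rot: [[0.033, -0.999, -0.013], [-0.999, -0.033, -0.007], [0.007, 0.013, -1.0]]
wrist_force: [-1.2, -1.0, -0.9]
gripper_width: 0.299
gripper_force: 0.0
```

Emit:
{"method": "drive_tool", "body": {"rows": [[0,0,0,0,0,0,0],[0,0,0,0,0,0,0],[0,0,0,0,0,0,0],[0,0,0,0,0,0,0]]}}

```text
time_s: 3.52
tcp_pos: [0.5374, 0.2074, 0.0681]
ee_rot: [[0.036, -0.999, 0.004], [-0.999, -0.036, 0.003], [-0.003, -0.004, -1.0]]
wrist_force: [-0.5, -0.2, -0.2]
gripper_width: 0.081
gripper_force: 0.0
```

Emit:
{"method": "drive_tool", "body": {"rows": [[0,-20,-1,0,0,0,0],[0,-20,-1,0,0,0,0],[0,-20,-1,0,0,0,0],[0,-20,-1,0,0,0,0],[0,0,0,0,0,0,0]]}}

```text
time_s: 3.93
tcp_pos: [0.4533, 0.202, 0.0668]
ee_rot: [[0.037, -0.999, -0.0], [-0.999, -0.037, 0.001], [-0.001, 0.0, -1.0]]
wrist_force: [-0.8, -0.3, -0.7]
gripper_width: 0.007
gripper_force: 0.0
```

Run:
```python
from h import *
np.set_printoptions(precision=4,suppress=True)
c,W=wcloud(); t=capture('top'); f=np.vstack([c['frame'],t['frame'][100:300]]); save(f,'w2',.95); print(sense()['tcp_pos'],sense()['gripper_width'])
V=cloud(t); h=(V[...,2]>.07)&(V[...,2]<.084)&(V[...,1]>.1)&(V[...,1]<.35)&(V[...,0]>.4)&(V[...,0]<.6); print(h.sum(),np.nanmedian(V[h],0))
```

```text
[0.4566 0.2034 0.0671] 0.0028211091033563166
805 [0.5824 0.2204 0.0761]
```

View pics/w2.png

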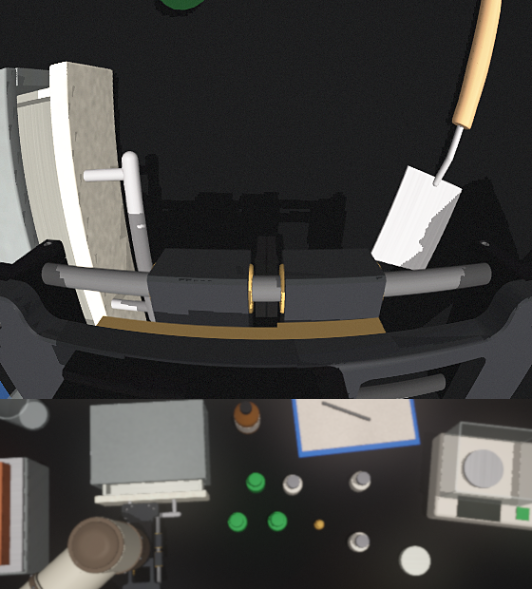

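The drawer did not move: the fingers closed beside the bar, which is now at (140,230) in the wrist part. I check where the TCP and fingertips lie in the wrist picture and in the cloud.

Run:
```python
from h import *
np.set_printoptions(precision=4,suppress=True)
s=sense(); c,W=wcloud(); R=np.array(s['ee_rot']); P=(W-s['tcp_pos'])@R
T=c['T_tool_cam']; print(T,c['fx'],c['cx'],c['cy'])
def proj(p):
    q=T[:3,:3].T@(np.array(p)-T[:3,3]); th=np.arctan2(np.hypot(*q[:2]),q[2]); a=np.arctan2(q[1],q[0]); return c['cx']+c['fx']*th*np.cos(a), c['cy']+c['fy']*th*np.sin(a)
for z in [0,.019,.067]: print(z,proj([0,0,z]))
m=(abs(P[...,0])<.03)&(abs(P[...,1])<.04)&(P[...,2]>-.06)&(P[...,2]<.04); print(m.sum(),np.percentile(P[m],[0,5,50,95,100],axis=0))
b=(W[...,2]>.052)&(W[...,2]<.072)&(W[...,0]>.525)&(W[...,0]<.552)&(W[...,1]>.1)&(W[...,1]<.3); print(np.percentile(W[b],[1,50,99],axis=0))
```

```text
[[-0.0003 -0.956  -0.2934  0.0794]
 [ 1.     -0.0001 -0.0004 -0.0001]
 [ 0.0004 -0.2934  0.956  -0.1761]
 [ 0.      0.      0.      1.    ]] 325.19226210127806 280.08953874844923 210.6145579700899
0 (np.float64(280.47334246406086), np.float64(251.55832046088892))
0.019 (np.float64(280.4521167995679), np.float64(239.49696052315394))
0.067 (np.float64(280.41079390208944), np.float64(216.46625260189333))
1337 [[-0.0034 -0.0092 -0.0591]
 [ 0.0075 -0.0074 -0.0553]
 [ 0.0085 -0.0003 -0.0368]
 [ 0.01    0.007  -0.0167]
 [ 0.0105  0.0089 -0.0134]]
[[0.5331 0.1499 0.0614]
 [0.5384 0.1872 0.0671]
 [0.5513 0.2667 0.0693]]
```

Run:
```python
from h import *
np.set_printoptions(precision=3,suppress=True,linewidth=150)
s=sense(); c,W=wcloud(); R=np.array(s['ee_rot']); P=(W-s['tcp_pos'])@R
for v in range(216,300,4): print(v,P[v,272],P[v,289])
f=np.clip(c['frame'][180:340,180:380].astype(int)*3,0,255).astype(np.uint8); save(f,'w3',3)
```

```text
216 [ 0.001 -0.007  0.067] [0.001 0.007 0.066]
220 [-0.003 -0.007  0.067] [-0.003  0.007  0.066]
224 [-0.006 -0.007  0.065] [-0.006  0.007  0.065]
228 [-0.01  -0.007  0.067] [-0.009  0.007  0.066]
232 [-0.013 -0.007  0.066] [-0.013  0.007  0.066]
236 [-0.016 -0.007  0.066] [-0.016  0.007  0.065]
240 [-0.02  -0.007  0.066] [-0.02   0.007  0.066]
244 [-0.023 -0.007  0.066] [-0.023  0.007  0.066]
248 [-0.026 -0.007  0.065] [-0.027  0.007  0.066]
252 [ 0.008 -0.005 -0.019] [ 0.008  0.005 -0.018]
256 [ 0.008 -0.004 -0.024] [ 0.008  0.004 -0.024]
260 [ 0.008 -0.004 -0.028] [ 0.008  0.004 -0.029]
264 [ 0.008 -0.004 -0.033] [ 0.008  0.004 -0.033]
268 [ 0.009 -0.004 -0.038] [ 0.009  0.004 -0.038]
272 [ 0.009 -0.004 -0.043] [ 0.008  0.004 -0.041]
276 [ 0.008 -0.004 -0.046] [ 0.008  0.004 -0.045]
280 [ 0.008 -0.004 -0.049] [nan nan nan]
284 [ 0.008 -0.004 -0.052] [ 0.008  0.004 -0.052]
288 [ 0.008 -0.004 -0.057] [ 0.008  0.004 -0.057]
292 [ 0.032 -0.002 -0.098] [ 0.032  0.002 -0.099]
296 [ 0.031 -0.002 -0.099] [ 0.032  0.002 -0.1  ]
```

View pics/w3.png

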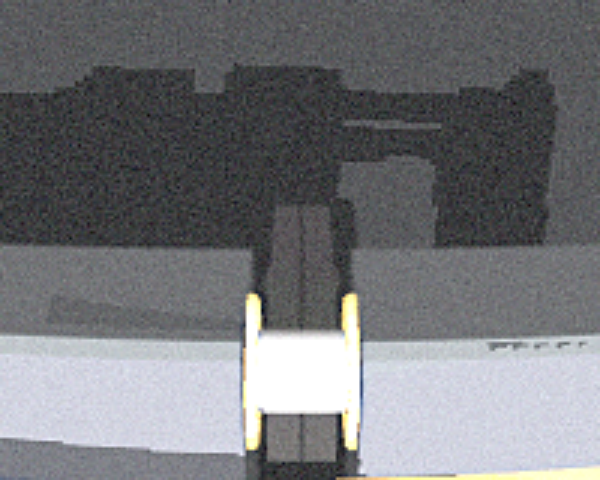

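The fingers end at crop (300,205). In the cloud that is about 14 mm behind the reported TCP, not 19 mm ahead of it, which would explain missing the bar. I test this by touching the free bench carefully.

Emit:
{"method": "drive_tool", "body": {"rows": [[0,0,0,-20,0,0,0],[0,0,0,-18,0,0,0],[0,0,0,0,0,0,0],[0,0,0,0,0,0,0]]}}

```text
time_s: 4.47
tcp_pos: [0.4564, 0.2024, 0.027]
ee_rot: [[0.036, -0.999, -0.001], [-0.999, -0.036, -0.001], [0.001, 0.001, -1.0]]
wrist_force: [1.1, -0.4, 0.2]
gripper_width: 0.01
gripper_force: 0.0
```

Emit:
{"method": "drive_tool", "body": {"rows": [[0,0,0,-3,0,0,0],[0,0,0,-3,0,0,0],[0,0,0,-3,0,0,0],[0,0,0,0,0,0,0]]}}

```text
time_s: 4.8
tcp_pos: [0.456, 0.2026, 0.0183]
ee_rot: [[0.036, -0.999, -0.0], [-0.999, -0.036, 0.0], [-0.0, 0.0, -1.0]]
wrist_force: [0.2, 0.3, -0.4]
gripper_width: 0.006
gripper_force: 0.0
```

Emit:
{"method": "drive_tool", "body": {"rows": [[0,0,0,-3,0,0,0],[0,0,0,0,0,0,0]]}}

```text
time_s: 4.97
tcp_pos: [0.4559, 0.2025, 0.0151]
ee_rot: [[0.036, -0.999, -0.0], [-0.999, -0.036, -0.0], [0.0, 0.0, -1.0]]
wrist_force: [0.6, -0.9, 0.2]
gripper_width: 0.007
gripper_force: 0.0
```

Emit:
{"method": "drive_tool", "body": {"rows": [[0,0,0,-5,0,0,0],[0,0,0,-5,0,0,0],[0,0,0,0,0,0,0]]}}

```text
time_s: 5.22
tcp_pos: [0.4553, 0.2021, 0.0043]
ee_rot: [[0.036, -0.999, -0.002], [-0.999, -0.036, -0.001], [0.001, 0.002, -1.0]]
wrist_force: [-1.3, -0.3, -0.1]
gripper_width: 0.004
gripper_force: 0.0
```

Emit:
{"method": "drive_tool", "body": {"rows": [[0,0,0,-3,0,0,0],[0,0,0,-2,0,0,0],[0,0,0,0,0,0,0]]}}

```text
time_s: 5.47
tcp_pos: [0.4557, 0.2024, -0.0001]
ee_rot: [[0.036, -0.999, -0.001], [-0.999, -0.036, -0.001], [0.001, 0.001, -1.0]]
wrist_force: [-0.2, -0.5, 0.7]
gripper_width: 0.004
gripper_force: 0.0
```

Emit:
{"method": "drive_tool", "body": {"rows": [[0,0,0,-3,0,0,0],[0,0,0,-2,0,0,0],[0,0,0,0,0,0,0]]}}

```text
time_s: 5.72
tcp_pos: [0.4557, 0.2024, -0.0051]
ee_rot: [[0.036, -0.999, -0.001], [-0.999, -0.036, -0.0], [0.0, 0.001, -1.0]]
wrist_force: [-0.3, -0.8, -0.2]
gripper_width: 0.003
gripper_force: 0.0
```

Emit:
{"method": "drive_tool", "body": {"rows": [[0,0,0,-3,0,0,0],[0,0,0,0,0,0,0]]}}

```text
time_s: 5.88
tcp_pos: [0.4558, 0.2024, -0.0081]
ee_rot: [[0.036, -0.999, -0.001], [-0.999, -0.036, -0.0], [0.0, 0.001, -1.0]]
wrist_force: [0.4, -0.1, -0.5]
gripper_width: 0.004
gripper_force: 0.0
```

Emit:
{"method": "drive_tool", "body": {"rows": [[0,0,0,-2,0,0,0],[0,0,0,0,0,0,0]]}}

```text
time_s: 6.05
tcp_pos: [0.4558, 0.2025, -0.0099]
ee_rot: [[0.036, -0.999, -0.0], [-0.999, -0.036, -0.0], [0.0, 0.0, -1.0]]
wrist_force: [0.3, 0.3, -0.2]
gripper_width: 0.005
gripper_force: 0.0
```

Emit:
{"method": "drive_tool", "body": {"rows": [[0,0,0,-2,0,0,0],[0,0,0,0,0,0,0]]}}

```text
time_s: 6.22
tcp_pos: [0.4559, 0.2025, -0.0119]
ee_rot: [[0.036, -0.999, -0.0], [-0.999, -0.036, -0.0], [0.0, 0.0, -1.0]]
wrist_force: [-0.1, -1.2, -0.6]
gripper_width: 0.006
gripper_force: 0.0
```

Emit:
{"method": "drive_tool", "body": {"rows": [[0,0,0,-2,0,0,0],[0,0,0,0,0,0,0]]}}

```text
time_s: 6.38
tcp_pos: [0.4561, 0.2027, -0.0128]
ee_rot: [[0.037, -0.999, 0.0], [-0.999, -0.037, -0.0], [0.0, -0.0, -1.0]]
wrist_force: [-1.8, -0.0, 8.0]
gripper_width: 0.006
gripper_force: 3.9
```

Contact came at a reported TCP z of −12.5 mm, so the real fingertip height is TCP z + 12.5 mm (31.5 mm off the text). I use this from now on and retry the bar with the TCP at z ≈ 0.031.

Emit:
{"method": "drive_tool", "body": {"rows": [[30,0,0,35,0,0,0],[30,0,0,35,0,0,0],[30,0,0,35,0,0,0],[30,28,3,0,0,0,0],[30,28,3,0,0,0,0]]}}

```text
time_s: 6.8
tcp_pos: [0.5133, 0.2098, 0.095]
ee_rot: [[0.038, -0.999, 0.005], [-0.999, -0.038, 0.004], [-0.004, -0.006, -1.0]]
wrist_force: [-0.8, 0.8, -0.2]
gripper_width: 0.264
gripper_force: 0.0
```

Emit:
{"method": "drive_tool", "body": {"rows": [[30,27,3,0,0,0,0],[30,0,0,0,0,0,0],[30,0,0,0,0,0,0],[30,0,0,0,0,0,0]]}}

```text
time_s: 7.13
tcp_pos: [0.538, 0.2111, 0.0906]
ee_rot: [[0.035, -0.999, -0.002], [-0.999, -0.035, -0.001], [0.001, 0.002, -1.0]]
wrist_force: [0.0, -0.6, 0.0]
gripper_width: 0.298
gripper_force: 0.0
```

Emit:
{"method": "drive_tool", "body": {"rows": [[30,1,0,-20,0,0,0],[30,0,0,-20,0,0,0],[30,0,0,-19,0,0,0],[30,0,0,0,0,0,0],[30,0,0,0,0,0,0]]}}

```text
time_s: 7.55
tcp_pos: [0.5386, 0.2111, 0.0318]
ee_rot: [[0.037, -0.999, -0.002], [-0.999, -0.037, -0.002], [0.002, 0.002, -1.0]]
wrist_force: [0.1, -0.3, 0.8]
gripper_width: 0.302
gripper_force: 0.0
```

Emit:
{"method": "drive_tool", "body": {"rows": [[0,0,0,0,0,0,0],[0,0,0,0,0,0,0],[0,0,0,0,0,0,0],[0,0,0,0,0,0,0]]}}

```text
time_s: 7.88
tcp_pos: [0.5401, 0.2119, 0.0336]
ee_rot: [[0.036, -0.999, 0.001], [-0.999, -0.036, 0.001], [-0.001, -0.001, -1.0]]
wrist_force: [-1.8, 0.2, 4.2]
gripper_width: 0.115
gripper_force: 30.0
```

Emit:
{"method": "drive_tool", "body": {"rows": [[0,-20,-0.9,0,0,0,0],[0,-20,-0.9,0,0,0,0],[0,-20,-0.9,0,0,0,0],[0,-20,-0.9,0,0,0,0],[0,-20,-0.9,0,0,0,0]]}}

```text
time_s: 8.3
tcp_pos: [0.441, 0.2076, 0.0335]
ee_rot: [[0.037, -0.999, 0.004], [-0.999, -0.037, 0.002], [-0.002, -0.004, -1.0]]
wrist_force: [3.4, -0.6, 0.0]
gripper_width: 0.117
gripper_force: 30.0
```

Emit:
{"method": "drive_tool", "body": {"rows": [[0,-6,-0.3,0,0,0,0],[0,-6,-0.3,0,0,0,0],[0,0,0,0,0,0,0]]}}

```text
time_s: 8.55
tcp_pos: [0.428, 0.207, 0.0335]
ee_rot: [[0.037, -0.999, 0.001], [-0.999, -0.037, 0.001], [-0.001, -0.001, -1.0]]
wrist_force: [-1.8, -0.5, 7.5]
gripper_width: 0.116
gripper_force: 30.0
```

Emit:
{"method": "drive_tool", "body": {"rows": [[0,-4,-0.2,0,0,0,0],[0,0,0,0,0,0,0]]}}

```text
time_s: 8.72
tcp_pos: [0.4249, 0.2068, 0.0335]
ee_rot: [[0.037, -0.999, 0.002], [-0.999, -0.037, 0.001], [-0.001, -0.002, -1.0]]
wrist_force: [-0.9, -1.3, 8.1]
gripper_width: 0.114
gripper_force: 30.0
```

Emit:
{"method": "drive_tool", "body": {"rows": [[0,-3,-0.1,0,0,0,0],[0,0,0,0,0,0,0]]}}

```text
time_s: 8.88
tcp_pos: [0.4234, 0.2068, 0.0335]
ee_rot: [[0.037, -0.999, 0.004], [-0.999, -0.037, 0.001], [-0.001, -0.004, -1.0]]
wrist_force: [4.2, -3.4, 4.8]
gripper_width: 0.116
gripper_force: 30.0
```

Emit:
{"method": "drive_tool", "body": {"rows": [[0,-3,-0.1,0,0,0,0],[0,0,0,0,0,0,0]]}}

```text
time_s: 9.05
tcp_pos: [0.4233, 0.207, 0.0335]
ee_rot: [[0.038, -0.999, 0.009], [-0.999, -0.038, 0.002], [-0.002, -0.009, -1.0]]
wrist_force: [17.6, -8.2, -3.4]
gripper_width: 0.114
gripper_force: 30.0
```

Emit:
{"method": "drive_tool", "body": {"rows": [[30,4,0,0,0,0,0],[30,0,0,0,0,0,0],[30,0,0,0,0,0,0],[30,0,0,10,0,0,0],[30,0,0,40,0,0,0]]}}

```text
time_s: 9.47
tcp_pos: [0.4179, 0.203, 0.0776]
ee_rot: [[0.034, -0.999, -0.012], [-0.999, -0.034, -0.009], [0.009, 0.012, -1.0]]
wrist_force: [0.6, 1.2, -0.0]
gripper_width: 0.287
gripper_force: 0.0
```

Emit:
{"method": "drive_tool", "body": {"rows": [[0,0,0,40,0,0,0],[0,0,0,36,0,0,0],[0,20,-32,0,0,0,0],[0,20,-32,0,0,0,0],[0,20,-32,0,0,0,0]]}}

```text
time_s: 9.88
tcp_pos: [0.482, 0.1099, 0.1591]
ee_rot: [[0.039, -0.999, 0.001], [-0.999, -0.039, 0.001], [-0.001, -0.001, -1.0]]
wrist_force: [1.2, 1.0, 0.2]
gripper_width: 0.035
gripper_force: 0.0
```

Emit:
{"method": "drive_tool", "body": {"rows": [[0,20,-32,0,0,0,0],[0,20,-32,0,0,0,0],[0,20,-32,0,0,0,0],[0,18,-32,0,0,0,0],[0,18,-32,0,0,0,0]]}}

```text
time_s: 10.3
tcp_pos: [0.5781, -0.0512, 0.1577]
ee_rot: [[0.036, -0.999, -0.002], [-0.999, -0.036, 0.0], [-0.0, 0.002, -1.0]]
wrist_force: [0.4, 1.0, -0.3]
gripper_width: 0.008
gripper_force: 0.0
```

Emit:
{"method": "drive_tool", "body": {"rows": [[0,18,-32,0,0,0,0],[0,17,-32,0,0,0,0],[0,0,0,0,0,0,0],[0,0,0,0,0,0,0]]}}

```text
time_s: 10.63
tcp_pos: [0.6126, -0.1151, 0.1568]
ee_rot: [[0.033, -0.999, -0.003], [-0.999, -0.033, 0.001], [-0.001, 0.003, -1.0]]
wrist_force: [-0.7, 0.5, -1.1]
gripper_width: 0.003
gripper_force: 0.0
```

```bash
cat >> h.py <<'E'
def report():
    np.set_printoptions(precision=4,suppress=True)
    s=sense(); print('tcp',s['tcp_pos'],'t',s['time_s'])
    c,W=wcloud()
    for b in bottles(c,W): print('wrist',*b)
    for n in ['top','scene']:
        k=capture(n)
        for b in bottles(k): print(n,*b)
    return c,W
E
python3 - <<'E'
from h import *
c,W=report()
k=capture('top'); V=cloud(k); save(np.vstack([c['frame'],k['frame'][80:280]]),'p4',.95)
# drawer: panel top, floor, walls
for lo,hi,l in [(.012,.028,'floor'),(.05,.062,'wall'),(.07,.084,'panel'),(.088,.1,'unit')]:
    m=(V[...,2]>lo)&(V[...,2]<hi)&(V[...,1]>.08)&(V[...,1]<.37)&(V[...,0]>.4)&(V[...,0]<.85)
    q=cv2.morphologyEx(m.astype(np.uint8),cv2.MORPH_OPEN,np.ones((3,3)))>0
    if q.any(): print(l,q.sum(),cv2.minAreaRect((V[q][:,:2]*1000).astype(np.float32)),np.median(V[q][:,2]))
E
```

```text
tcp [ 0.6126 -0.1151  0.1568] t 10.6333
wrist 1114 [ 0.6198 -0.2731] [ 0.6203 -0.2724  0.0687]
wrist 976 [ 0.476  -0.2659] [ 0.4769 -0.2651  0.0685]
wrist 1048 [ 0.6138 -0.112 ] [ 0.6139 -0.1131  0.0687]
top 169 [ 0.6215 -0.2728] [ 0.6215 -0.2726  0.0662]
top 43 [ 0.6069 -0.1164] [ 0.6076 -0.1155  0.0672]
top 168 [ 0.4762 -0.265 ] [ 0.4772 -0.2655  0.0666]
scene 231 [ 0.617  -0.1133] [ 0.6172 -0.1139  0.0683]
scene 245 [ 0.4781 -0.2673] [ 0.4784 -0.2673  0.0682]
scene 287 [ 0.6234 -0.2747] [ 0.6235 -0.275   0.0682]
floor 3625 ((554.3740234375, 255.82240295410156), (144.38665771484375, 140.8671112060547), 2.5346999168395996) 0.019305421951037308
wall 260 ((545.0540161132812, 281.8379821777344), (142.94020080566406, 96.41304016113281), 2.676607131958008) 0.05503305014352558
panel 479 ((465.7257995605469, 264.6280212402344), (15.132978439331055, 147.18568420410156), 2.4379360675811768) 0.07608336519032319
unit 6076 ((707.972412109375, 221.56443786621094), (186.71551513671875, 260.203125), 2.571913242340088) 0.09346573774133018
```

View pics/p4.png

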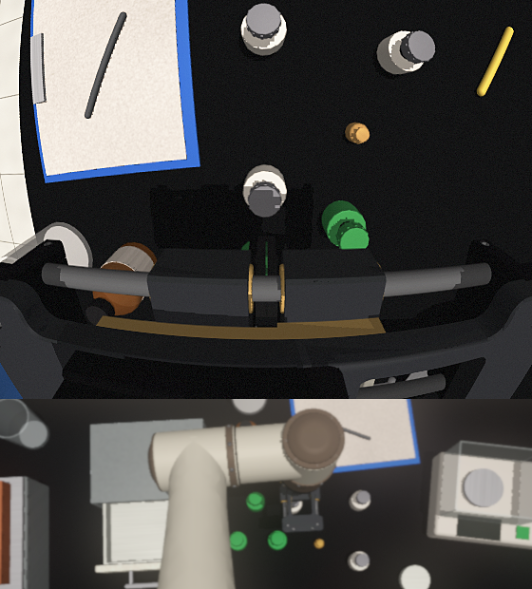

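The wrist view shows the three white bottles at (264,195), (263,25) and (410,50), in place with their caps up; the drawer is open. I press the first cap.

Emit:
{"method": "drive_tool", "body": {"rows": [[0,3,2.5,-30,0,0,0],[0,0,0,-30,0,0,0],[0,0,0,-25,0,0,0],[0,0,0,-8,0,0,0],[0,0,0,0,0,0,0]]}}

```text
time_s: 11.25
tcp_pos: [0.6141, -0.1103, 0.0633]
ee_rot: [[0.037, -0.999, -0.005], [-0.999, -0.037, -0.0], [-0.0, 0.005, -1.0]]
wrist_force: [0.4, 0.4, 0.1]
gripper_width: 0.01
gripper_force: 0.0
```

Emit:
{"method": "drive_tool", "body": {"rows": [[0,0,0,-4,0,0,0],[0,0,0,-4,0,0,0],[0,0,0,-4,0,0,0],[0,0,0,-3,0,0,0],[0,0,0,0,0,0,0]]}}

```text
time_s: 11.67
tcp_pos: [0.6172, -0.1112, 0.0513]
ee_rot: [[0.036, -0.999, 0.003], [-0.999, -0.036, 0.0], [0.0, -0.003, -1.0]]
wrist_force: [0.4, 1.4, 3.0]
gripper_width: 0.006
gripper_force: 1.3
```

Emit:
{"method": "drive_tool", "body": {"rows": [[0,0,0,-3,0,0,0],[0,0,0,-2,0,0,0],[0,0,0,0,0,0,0]]}}

```text
time_s: 11.92
tcp_pos: [0.615, -0.1115, 0.0443]
ee_rot: [[0.035, -0.999, -0.002], [-0.999, -0.035, 0.0], [-0.0, 0.002, -1.0]]
wrist_force: [0.1, -0.5, 0.0]
gripper_width: 0.007
gripper_force: 0.0
```

Emit:
{"method": "drive_tool", "body": {"rows": [[0,0,0,-2,0,0,0],[0,0,0,-1,0,0,0],[0,0,0,0,0,0,0]]}}

```text
time_s: 12.17
tcp_pos: [0.6158, -0.1116, 0.0433]
ee_rot: [[0.036, -0.999, -0.0], [-0.999, -0.036, -0.001], [0.001, 0.0, -1.0]]
wrist_force: [-1.4, -0.2, 6.4]
gripper_width: 0.005
gripper_force: 3.0
```

Emit:
{"method": "drive_tool", "body": {"rows": [[70,0,0,35,0,0,0],[70,0,0,0,0,0,0],[70,0,0,0,0,0,0],[70,0,0,0,0,0,0],[70,0,0,0,0,0,0]]}}

```text
time_s: 12.58
tcp_pos: [0.6152, -0.1114, 0.0763]
ee_rot: [[0.036, -0.999, -0.002], [-0.999, -0.036, 0.0], [-0.0, 0.002, -1.0]]
wrist_force: [0.4, -0.0, -2.2]
gripper_width: 0.3
gripper_force: 0.0
```

Emit:
{"method": "drive_tool", "body": {"rows": [[70,0,0,0,0,0,0],[70,0,0,0,0,0,0],[70,0,0,0,0,0,0],[70,0,0,0,0,0,0],[70,0,0,0,0,0,0]]}}

```text
time_s: 13.0
tcp_pos: [0.6159, -0.1114, 0.0771]
ee_rot: [[0.036, -0.999, -0.0], [-0.999, -0.036, -0.0], [0.0, 0.0, -1.0]]
wrist_force: [0.7, -0.3, 0.5]
gripper_width: 0.656
gripper_force: 0.0
```

Run:
```python
from h import *
report()
```

```text
tcp [ 0.6159 -0.1114  0.0771] t 13.0
wrist 235 [ 0.62   -0.2595] [ 0.6197 -0.259   0.0631]
wrist 1586 [ 0.4758 -0.2653] [ 0.4777 -0.2646  0.0684]
wrist 1699 [ 0.6142 -0.1127] [ 0.6141 -0.1135  0.0566]
top 170 [ 0.6222 -0.2728] [ 0.6213 -0.2731  0.0667]
top 67 [ 0.6124 -0.1128] [ 0.6122 -0.1116  0.0546]
top 168 [ 0.4763 -0.2654] [ 0.4772 -0.2656  0.0663]
scene 245 [ 0.4778 -0.2667] [ 0.4786 -0.2674  0.0682]
scene 205 [ 0.6164 -0.1138] [ 0.6174 -0.1136  0.0563]
scene 289 [ 0.6225 -0.2744] [ 0.6233 -0.2747  0.0681]
```

Emit:
{"method": "drive_tool", "body": {"rows": [[70,-1,-1,-20,0,0,0],[70,0,0,-20,0,0,0],[70,0,0,-20,0,0,0],[70,0,0,-17,0,0,0],[70,0,0,0,0,0,0]]}}

```text
time_s: 13.57
tcp_pos: [0.612, -0.1124, -0.0034]
ee_rot: [[0.035, -0.999, -0.008], [-0.999, -0.035, 0.0], [-0.001, 0.008, -1.0]]
wrist_force: [-1.0, 0.3, -0.0]
gripper_width: 0.698
gripper_force: 0.0
```

Emit:
{"method": "drive_tool", "body": {"rows": [[0,0,0,0,0,0,0],[0,0,0,0,0,0,0],[0,0,0,0,0,0,0],[0,0,0,0,0,0,0],[0,0,0,0,0,0,0]]}}

```text
time_s: 13.98
tcp_pos: [0.6152, -0.1124, 0.0018]
ee_rot: [[0.036, -0.999, 0.001], [-0.999, -0.036, -0.0], [0.0, -0.001, -1.0]]
wrist_force: [-1.3, 0.2, 4.0]
gripper_width: 0.495
gripper_force: 30.0
```

Emit:
{"method": "drive_tool", "body": {"rows": [[0,0,0,15,0,0,0],[0,0,0,30,0,0,0],[0,0,0,30,0,0,0],[0,0,0,30,0,0,0],[0,0,0,30,0,0,0]]}}

```text
time_s: 14.4
tcp_pos: [0.6147, -0.1122, 0.1366]
ee_rot: [[0.036, -0.999, 0.0], [-0.999, -0.036, 0.0], [-0.0, -0.0, -1.0]]
wrist_force: [1.0, 0.7, -2.8]
gripper_width: 0.499
gripper_force: 30.0
```

Emit:
{"method": "drive_tool", "body": {"rows": [[0,-5,32,0,0,0,0],[0,-5,32,0,0,0,0],[0,-5,32,0,0,0,0],[0,-6,32,0,0,0,0],[0,-6,32,0,0,0,0]]}}

```text
time_s: 14.82
tcp_pos: [0.5874, 0.049, 0.1354]
ee_rot: [[0.035, -0.999, 0.001], [-0.999, -0.035, 0.001], [-0.001, -0.001, -1.0]]
wrist_force: [-0.2, 1.2, -3.6]
gripper_width: 0.497
gripper_force: 30.0
```

Emit:
{"method": "drive_tool", "body": {"rows": [[0,-6,33,0,0,0,0],[0,-6,33,0,0,0,0],[0,-6,33,0,0,0,0],[0,-6,33,0,0,0,0],[0,-5,32,0,0,0,0]]}}

```text
time_s: 15.23
tcp_pos: [0.5582, 0.2134, 0.1354]
ee_rot: [[0.036, -0.999, 0.0], [-0.999, -0.036, 0.001], [-0.001, -0.0, -1.0]]
wrist_force: [0.6, 0.3, -1.5]
gripper_width: 0.497
gripper_force: 30.0
```

Emit:
{"method": "drive_tool", "body": {"rows": [[0,-5,32,0,0,0,0],[0,-5,32,0,0,0,0],[0,0,0,0,0,0,0],[0,0,0,0,0,0,0],[0,0,0,0,0,0,0]]}}

```text
time_s: 15.65
tcp_pos: [0.5486, 0.2753, 0.1351]
ee_rot: [[0.036, -0.999, -0.001], [-0.999, -0.036, -0.0], [0.0, 0.001, -1.0]]
wrist_force: [0.2, 0.3, -1.2]
gripper_width: 0.496
gripper_force: 30.0
```

Run:
```python
from h import *
np.set_printoptions(precision=4,suppress=True)
print(sense()['tcp_pos'],sense()['gripper_width'])
c,W=wcloud(); k=capture('top'); s=capture('scene')
save(c['frame'],'w5')
for nm,V in [('w',W),('top',cloud(k)),('scene',cloud(s))]:
  for lo,hi,l in [(.012,.028,'floor'),(.05,.062,'wall'),(.07,.084,'panel'),(.088,.1,'unit')]:
    m=(V[...,2]>lo)&(V[...,2]<hi)&(V[...,1]>.06)&(V[...,1]<.37)&(V[...,0]>.4)&(V[...,0]<.85)
    q=cv2.morphologyEx(m.astype(np.uint8),cv2.MORPH_OPEN,np.ones((3,3)))>0
    if q.any(): print(nm,l,q.sum(),np.round(np.array(cv2.boxPoints(cv2.minAreaRect((V[q][:,:2]*1000).astype(np.float32))))).tolist(),np.median(V[q][:,2]))
```

```text
[0.5486 0.2753 0.1351] 0.49639235725745307
w floor 37148 [[474.0, 321.0], [484.0, 102.0], [636.0, 109.0], [626.0, 328.0]] 0.020774747924168724
w wall 4403 [[467.0, 330.0], [478.0, 93.0], [627.0, 100.0], [616.0, 336.0]] 0.05658413177182152
w panel 5280 [[454.0, 310.0], [463.0, 99.0], [479.0, 100.0], [470.0, 310.0]] 0.07750965762651557
w unit 48640 [[608.0, 326.0], [618.0, 88.0], [804.0, 96.0], [794.0, 335.0]] 0.09478977205026357
top floor 5255 [[480.0, 310.0], [488.0, 108.0], [633.0, 114.0], [624.0, 316.0]] 0.01918787168163227
top wall 254 [[474.0, 279.0], [482.0, 96.0], [624.0, 102.0], [616.0, 286.0]] 0.05499334705107056
top panel 752 [[455.0, 337.0], [466.0, 84.0], [481.0, 84.0], [470.0, 337.0]] 0.07593718203551314
top unit 8906 [[609.0, 347.0], [621.0, 88.0], [806.0, 96.0], [795.0, 355.0]] 0.09339003027244933
scene floor 2744 [[462.0, 327.0], [467.0, 82.0], [805.0, 88.0], [800.0, 333.0]] 0.021029891449619822
scene wall 1025 [[467.0, 82.0], [805.0, 82.0], [806.0, 332.0], [467.0, 332.0]] 0.056007666071229555
scene panel 953 [[343.0, 169.0], [690.0, -70.0], [808.0, 100.0], [461.0, 340.0]] 0.07696397370141593
scene unit 7487 [[608.0, 349.0], [621.0, 85.0], [807.0, 93.0], [794.0, 358.0]] 0.09495432712392717
```

View pics/w5.png

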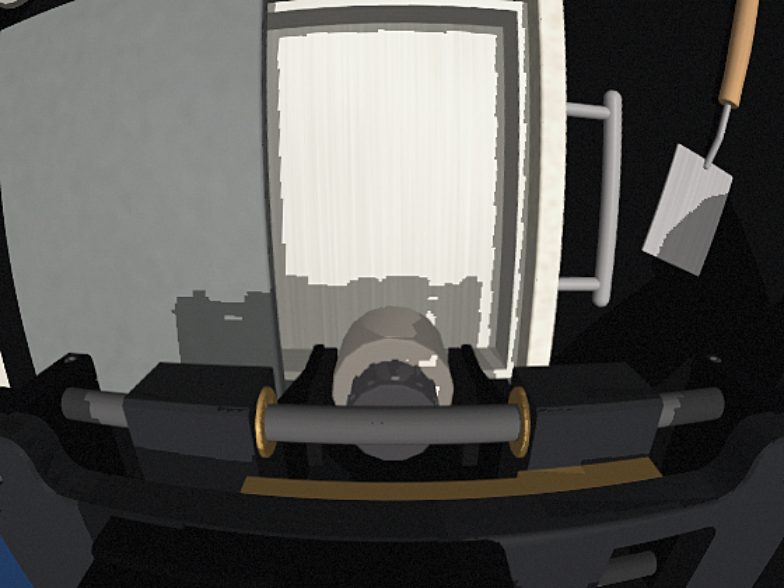

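The wrist view shows the upright bottle in the jaws at (393,370) and the empty drawer floor around (390,160); the floor's centre is (0.555, 0.215). Lowering.

Emit:
{"method": "drive_tool", "body": {"rows": [[0,0,0,-30,0,0,0],[0,0,0,-30,0,0,0],[0,0,0,-30,0,0,0],[0,0,0,-15,0,0,0],[0,0,0,0,0,0,0]]}}

```text
time_s: 16.22
tcp_pos: [0.5466, 0.2725, 0.0262]
ee_rot: [[0.033, -0.999, -0.007], [-0.999, -0.033, -0.005], [0.005, 0.007, -1.0]]
wrist_force: [0.1, -0.6, -2.5]
gripper_width: 0.501
gripper_force: 30.0
```

Emit:
{"method": "drive_tool", "body": {"rows": [[0,0,0,-4,0,0,0],[0,0,0,-3,0,0,0],[0,0,0,0,0,0,0],[0,0,0,0,0,0,0]]}}

```text
time_s: 16.55
tcp_pos: [0.5498, 0.276, 0.0247]
ee_rot: [[0.036, -0.999, 0.002], [-0.999, -0.036, 0.002], [-0.001, -0.002, -1.0]]
wrist_force: [-0.4, -0.9, -2.1]
gripper_width: 0.499
gripper_force: 30.0
```

Emit:
{"method": "drive_tool", "body": {"rows": [[0,0,0,-2,0,0,0],[0,0,0,-1,0,0,0],[0,0,0,0,0,0,0]]}}

```text
time_s: 16.8
tcp_pos: [0.5497, 0.2761, 0.0218]
ee_rot: [[0.037, -0.999, 0.002], [-0.999, -0.037, 0.001], [-0.001, -0.002, -1.0]]
wrist_force: [-0.7, -1.2, 3.6]
gripper_width: 0.503
gripper_force: 30.0
```

Emit:
{"method": "drive_tool", "body": {"rows": [[66,0,0,0,0,0,0],[66,0,0,0,0,0,0],[66,0,0,0,0,0,0],[66,0,0,0,0,0,0]]}}

```text
time_s: 17.13
tcp_pos: [0.5489, 0.2755, 0.0201]
ee_rot: [[0.036, -0.999, -0.0], [-0.999, -0.036, -0.0], [0.0, 0.0, -1.0]]
wrist_force: [-0.2, 0.8, -0.2]
gripper_width: 0.643
gripper_force: 0.0
```

Emit:
{"method": "drive_tool", "body": {"rows": [[66,0,0,15,0,0,0],[66,0,0,30,0,0,0],[66,0,0,40,0,0,0],[0,0,0,40,0,0,0],[0,0,0,0,0,0,0]]}}

```text
time_s: 17.55
tcp_pos: [0.5538, 0.2784, 0.1547]
ee_rot: [[0.038, -0.999, 0.015], [-0.999, -0.038, 0.009], [-0.008, -0.015, -1.0]]
wrist_force: [0.8, 0.4, 0.8]
gripper_width: 0.58
gripper_force: 0.0
```

Emit:
{"method": "drive_tool", "body": {"rows": [[0,5,-39,0,0,0,0],[0,5,-39,0,0,0,0],[0,5,-39,0,0,0,0],[0,5,-39,0,0,0,0],[0,5,-39,0,0,0,0]]}}

```text
time_s: 17.97
tcp_pos: [0.5738, 0.079, 0.1451]
ee_rot: [[0.037, -0.999, 0.0], [-0.999, -0.037, 0.0], [-0.0, -0.0, -1.0]]
wrist_force: [0.7, -0.6, 0.5]
gripper_width: 0.214
gripper_force: 0.0
```

Emit:
{"method": "drive_tool", "body": {"rows": [[0,5,-39,0,0,0,0],[0,5,-39,0,0,0,0],[0,5,-39,0,0,0,0],[0,5,-39,0,0,0,0],[0,5,-39,0,0,0,0]]}}

```text
time_s: 18.38
tcp_pos: [0.5989, -0.1163, 0.1451]
ee_rot: [[0.036, -0.999, 0.0], [-0.999, -0.036, 0.0], [-0.0, -0.0, -1.0]]
wrist_force: [0.4, 0.2, -0.5]
gripper_width: 0.003
gripper_force: 0.0
```

Emit:
{"method": "drive_tool", "body": {"rows": [[0,6,-39,0,0,0,0],[0,6,-39,0,0,0,0],[0,6,-39,0,0,0,0],[0,6,-40,0,0,0,0],[0,0,0,0,0,0,0]]}}

```text
time_s: 18.8
tcp_pos: [0.6229, -0.278, 0.144]
ee_rot: [[0.029, -1.0, -0.0], [-1.0, -0.029, -0.002], [0.002, 0.0, -1.0]]
wrist_force: [0.3, 0.4, -1.0]
gripper_width: 0.001
gripper_force: 0.0
```

Run:
```python
from h import *
c,W=report()
k=capture('scene'); V=cloud(k)
m=(V[...,2]>.03)&(V[...,2]<.085)&(V[...,1]>.24)&(V[...,1]<.31)&(V[...,0]>.50)&(V[...,0]<.60); p=V[m]; print('placed',m.sum(),np.median(p,0),np.percentile(p,98,axis=0),np.percentile(p,2,axis=0))
```

```text
tcp [ 0.6229 -0.278   0.144 ] t 18.8
wrist 1152 [ 0.6201 -0.2737] [ 0.6201 -0.2748  0.0687]
wrist 955 [ 0.4757 -0.2659] [ 0.4771 -0.267   0.0685]
top 112 [ 0.6208 -0.269 ] [ 0.6178 -0.2683  0.066 ]
top 170 [ 0.4763 -0.2652] [ 0.4771 -0.2655  0.0666]
scene 246 [ 0.4778 -0.2673] [ 0.4791 -0.2675  0.0684]
scene 288 [ 0.6231 -0.2738] [ 0.6233 -0.2746  0.0681]
placed 380 [0.5586 0.2654 0.0567] [0.5731 0.2888 0.0787] [0.5351 0.2535 0.0319]
```

Emit:
{"method": "drive_tool", "body": {"rows": [[0,-1,0,-30,0,0,0],[0,0,0,-30,0,0,0],[0,0,0,-22,0,0,0],[0,0,0,0,0,0,0],[0,0,0,0,0,0,0]]}}

```text
time_s: 19.42
tcp_pos: [0.6217, -0.2699, 0.0628]
ee_rot: [[0.038, -0.999, -0.002], [-0.999, -0.038, 0.0], [-0.0, 0.002, -1.0]]
wrist_force: [-0.0, -0.6, 1.4]
gripper_width: 0.007
gripper_force: 0.0
```

Emit:
{"method": "drive_tool", "body": {"rows": [[0,0,0,-4,0,0,0],[0,0,0,-4,0,0,0],[0,0,0,-4,0,0,0],[0,0,0,-3,0,0,0],[0,0,0,0,0,0,0]]}}

```text
time_s: 19.83
tcp_pos: [0.6221, -0.2713, 0.0485]
ee_rot: [[0.036, -0.999, 0.0], [-0.999, -0.036, 0.0], [-0.0, -0.0, -1.0]]
wrist_force: [-0.6, -0.9, -0.9]
gripper_width: 0.004
gripper_force: 0.0
```

Emit:
{"method": "drive_tool", "body": {"rows": [[0,0,0,-3,0,0,0],[0,0,0,-2,0,0,0],[0,0,0,0,0,0,0],[0,0,0,0,0,0,0]]}}

```text
time_s: 20.17
tcp_pos: [0.622, -0.2716, 0.0433]
ee_rot: [[0.036, -0.999, -0.0], [-0.999, -0.036, -0.0], [0.0, 0.0, -1.0]]
wrist_force: [-0.3, -0.3, 1.5]
gripper_width: 0.004
gripper_force: 0.7
```

Emit:
{"method": "drive_tool", "body": {"rows": [[0,0,0,-2,0,0,0],[0,0,0,0,0,0,0]]}}

```text
time_s: 20.33
tcp_pos: [0.6222, -0.2717, 0.0432]
ee_rot: [[0.037, -0.999, 0.001], [-0.999, -0.037, -0.001], [0.001, -0.0, -1.0]]
wrist_force: [-2.7, 1.9, 9.3]
gripper_width: 0.001
gripper_force: 4.5
```

Emit:
{"method": "drive_tool", "body": {"rows": [[70,0,0,36,0,0,0],[70,0,-2.5,0,0,0,0],[70,0,0,0,0,0,0],[70,0,0,0,0,0,0],[70,0,0,0,0,0,0]]}}

```text
time_s: 20.75
tcp_pos: [0.6211, -0.2737, 0.0761]
ee_rot: [[0.035, -0.999, -0.002], [-0.999, -0.036, 0.001], [-0.001, 0.002, -1.0]]
wrist_force: [-0.2, 0.0, -1.3]
gripper_width: 0.301
gripper_force: 0.0
```

Emit:
{"method": "drive_tool", "body": {"rows": [[70,0,0,0,0,0,0],[70,0,0,0,0,0,0],[70,0,0,0,0,0,0],[70,0,0,0,0,0,0],[70,0,0,0,0,0,0]]}}

```text
time_s: 21.17
tcp_pos: [0.6219, -0.2739, 0.0771]
ee_rot: [[0.036, -0.999, -0.0], [-0.999, -0.036, 0.0], [-0.0, 0.0, -1.0]]
wrist_force: [-0.3, 0.2, 0.6]
gripper_width: 0.659
gripper_force: 0.0
```

Run:
```python
from h import *
report()
```

```text
tcp [ 0.6219 -0.2739  0.0771] t 21.1667
wrist 1704 [ 0.6205 -0.2743] [ 0.6202 -0.2752  0.0566]
wrist 1175 [ 0.4761 -0.2675] [ 0.4766 -0.2698  0.0686]
top 25 [ 0.6218 -0.2612] [ 0.6213 -0.2611  0.0528]
top 169 [ 0.4773 -0.2653] [ 0.4771 -0.2656  0.0665]
scene 69 [ 0.4795 -0.2759] [ 0.4791 -0.2783  0.0672]
scene 205 [ 0.6229 -0.2766] [ 0.6242 -0.2769  0.0561]
```

Cap home (56.6 mm). Grasp, lift and carry to the middle place (0.551, 0.215).

Emit:
{"method": "drive_tool", "body": {"rows": [[70,-0.5,-1,-20,0,0,0],[70,0,0,-20,0,0,0],[70,0,0,-20,0,0,0],[70,0,0,-16,0,0,0],[70,0,0,0,0,0,0]]}}

```text
time_s: 21.73
tcp_pos: [0.6186, -0.2741, -0.0027]
ee_rot: [[0.035, -0.999, -0.007], [-0.999, -0.035, 0.002], [-0.003, 0.007, -1.0]]
wrist_force: [-0.7, 0.3, -0.8]
gripper_width: 0.698
gripper_force: 0.0
```

Emit:
{"method": "drive_tool", "body": {"rows": [[0,0,0,0,0,0,0],[0,0,0,0,0,0,0],[0,0,0,0,0,0,0],[0,0,0,0,0,0,0],[0,0,0,0,0,0,0]]}}

```text
time_s: 22.15
tcp_pos: [0.6217, -0.2751, 0.0029]
ee_rot: [[0.036, -0.999, 0.001], [-0.999, -0.036, -0.001], [0.001, -0.001, -1.0]]
wrist_force: [-1.9, -0.1, 4.4]
gripper_width: 0.497
gripper_force: 30.0
```

Emit:
{"method": "drive_tool", "body": {"rows": [[0,0,0,15,0,0,0],[0,0,0,30,0,0,0],[0,0,0,30,0,0,0],[0,0,0,30,0,0,0],[0,0,0,35,0,0,0]]}}

```text
time_s: 22.57
tcp_pos: [0.6206, -0.2744, 0.1415]
ee_rot: [[0.036, -0.999, -0.002], [-0.999, -0.036, 0.001], [-0.001, 0.002, -1.0]]
wrist_force: [0.6, -0.9, -2.3]
gripper_width: 0.496
gripper_force: 30.0
```

Emit:
{"method": "drive_tool", "body": {"rows": [[0,-5,35,0,0,0,0],[0,-5,35,0,0,0,0],[0,-5,35,0,0,0,0],[0,-5,35,0,0,0,0],[0,-5,35,0,0,0,0]]}}

```text
time_s: 22.98
tcp_pos: [0.5959, -0.0983, 0.1414]
ee_rot: [[0.035, -0.999, 0.001], [-0.999, -0.035, 0.001], [-0.001, -0.001, -1.0]]
wrist_force: [1.1, -0.0, -0.3]
gripper_width: 0.501
gripper_force: 30.0
```

Emit:
{"method": "drive_tool", "body": {"rows": [[0,-5,35,0,0,0,0],[0,-5,35,0,0,0,0],[0,-5,35,0,0,0,0],[0,-5,35,0,0,0,0],[0,-5,35,0,0,0,0]]}}

```text
time_s: 23.4
tcp_pos: [0.5709, 0.0769, 0.1416]
ee_rot: [[0.036, -0.999, 0.001], [-0.999, -0.036, 0.001], [-0.001, -0.001, -1.0]]
wrist_force: [0.5, -0.2, -2.3]
gripper_width: 0.502
gripper_force: 30.0
```

Emit:
{"method": "drive_tool", "body": {"rows": [[0,-5,35,0,0,0,0],[0,-5,35,0,0,0,0],[0,-5,35,0,0,0,0],[0,-5,35,0,0,0,0],[0,0,0,0,0,0,0]]}}

```text
time_s: 23.82
tcp_pos: [0.5512, 0.2209, 0.1415]
ee_rot: [[0.042, -0.999, 0.002], [-0.999, -0.042, 0.003], [-0.003, -0.002, -1.0]]
wrist_force: [0.1, -1.8, -1.5]
gripper_width: 0.499
gripper_force: 30.0
```

Emit:
{"method": "drive_tool", "body": {"rows": [[0,0,0,0,0,0,0],[0,0,0,0,0,0,0]]}}

```text
time_s: 23.98
tcp_pos: [0.5511, 0.2152, 0.1412]
ee_rot: [[0.036, -0.999, -0.0], [-0.999, -0.036, 0.0], [-0.0, 0.0, -1.0]]
wrist_force: [-0.0, 0.1, -1.3]
gripper_width: 0.494
gripper_force: 30.0
```

Run:
```python
from h import *
np.set_printoptions(precision=4,suppress=True)
s=sense(); print(s['tcp_pos'],s['gripper_width'],s['gripper_force'])
c,W=wcloud(); save(c['frame'],'w6',.9); V=W
m=(V[...,2]>.02)&(V[...,2]<.2)&(V[...,1]>.18)&(V[...,1]<.25)&(V[...,0]>.51)&(V[...,0]<.59); p=V[m]; print('held',np.percentile(p,[2,50,98],axis=0))
```

```text
[0.5511 0.2152 0.1412] 0.4941410203259221 29.999639689922333
held [[0.5136 0.1829 0.0201]
 [0.5514 0.2059 0.1668]
 [0.5864 0.2411 0.1964]]
```

View pics/w6.png

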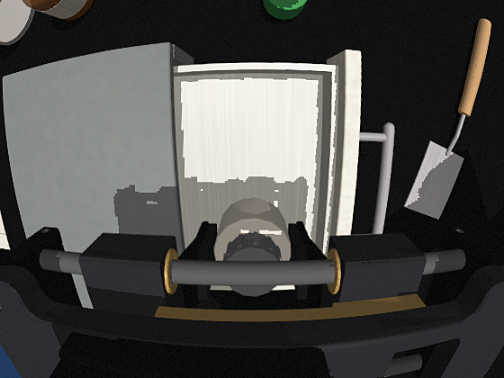

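The bottle is held upright at (253,245) over the middle of the drawer. Lowering it.

Emit:
{"method": "drive_tool", "body": {"rows": [[0,0,0,-30,0,0,0],[0,0,0,-30,0,0,0],[0,0,0,-30,0,0,0],[0,0,0,-20,0,0,0],[0,0,0,0,0,0,0]]}}

```text
time_s: 24.45
tcp_pos: [0.5484, 0.2116, 0.0267]
ee_rot: [[0.033, -0.999, -0.009], [-0.999, -0.032, -0.005], [0.005, 0.009, -1.0]]
wrist_force: [-0.3, -0.5, -2.3]
gripper_width: 0.497
gripper_force: 30.0
```

Emit:
{"method": "drive_tool", "body": {"rows": [[0,0,0,-4,0,0,0],[0,0,0,-3,0,0,0],[0,0,0,-2,0,0,0],[0,0,0,0,0,0,0],[0,0,0,0,0,0,0]]}}

```text
time_s: 24.87
tcp_pos: [0.5521, 0.2154, 0.0234]
ee_rot: [[0.036, -0.999, 0.002], [-0.999, -0.036, 0.001], [-0.001, -0.002, -1.0]]
wrist_force: [-0.0, 0.5, -1.8]
gripper_width: 0.498
gripper_force: 30.0
```

Emit:
{"method": "drive_tool", "body": {"rows": [[66,0,0,0,0,0,0],[66,0,0,0,0,0,0],[66,0,0,0,0,0,0],[66,0,0,0,0,0,0]]}}

```text
time_s: 25.2
tcp_pos: [0.5518, 0.2154, 0.0229]
ee_rot: [[0.036, -0.999, 0.001], [-0.999, -0.036, 0.001], [-0.0, -0.001, -1.0]]
wrist_force: [0.3, 0.3, -0.1]
gripper_width: 0.645
gripper_force: 0.0
```

Emit:
{"method": "drive_tool", "body": {"rows": [[66,0,0,15,0,0,0],[66,0,0,30,0,0,0],[66,0,0,40,0,0,0],[0,0,0,40,0,0,0],[0,0,0,0,0,0,0]]}}

```text
time_s: 25.62
tcp_pos: [0.5566, 0.2176, 0.1569]
ee_rot: [[0.038, -0.999, 0.016], [-0.999, -0.038, 0.008], [-0.007, -0.016, -1.0]]
wrist_force: [-0.0, 0.7, 1.0]
gripper_width: 0.58
gripper_force: 0.0
```

Emit:
{"method": "drive_tool", "body": {"rows": [[0,-5,-34,0,0,0,0],[0,-5,-34,0,0,0,0],[0,-5,-34,0,0,0,0],[0,-5,-34,0,0,0,0],[0,-5,-34,0,0,0,0]]}}

```text
time_s: 26.03
tcp_pos: [0.5261, 0.0438, 0.1475]
ee_rot: [[0.037, -0.999, 0.001], [-0.999, -0.037, 0.0], [-0.0, -0.001, -1.0]]
wrist_force: [0.9, -0.6, 0.1]
gripper_width: 0.21
gripper_force: 0.0
```

Emit:
{"method": "drive_tool", "body": {"rows": [[0,-5,-34,0,0,0,0],[0,-5,-34,0,0,0,0],[0,-5,-34,0,0,0,0],[0,-5,-34,0,0,0,0],[0,-5,-35,0,0,0,0]]}}

```text
time_s: 26.45
tcp_pos: [0.5011, -0.1273, 0.1476]
ee_rot: [[0.037, -0.999, 0.001], [-0.999, -0.037, -0.0], [0.0, -0.001, -1.0]]
wrist_force: [0.3, -0.3, -0.0]
gripper_width: 0.01
gripper_force: 0.0
```

Emit:
{"method": "drive_tool", "body": {"rows": [[0,-6,-35,0,0,0,0],[0,-6,-35,0,0,0,0],[0,-6,-36,0,0,0,0],[0,-6,-35,0,0,0,0],[0,0,0,0,0,0,0]]}}

```text
time_s: 26.87
tcp_pos: [0.4764, -0.2715, 0.1472]
ee_rot: [[0.03, -1.0, 0.0], [-1.0, -0.03, -0.001], [0.001, -0.0, -1.0]]
wrist_force: [1.1, 1.4, 1.0]
gripper_width: 0.007
gripper_force: 0.0
```

Emit:
{"method": "drive_tool", "body": {"rows": [[0,0,0,0,0,0,0],[0,0,0,0,0,0,0]]}}

```text
time_s: 27.03
tcp_pos: [0.4773, -0.2669, 0.1472]
ee_rot: [[0.035, -0.999, -0.0], [-0.999, -0.035, 0.0], [-0.0, -0.0, -1.0]]
wrist_force: [1.1, 0.2, -0.8]
gripper_width: 0.004
gripper_force: 0.0
```

Run:
```python
from h import *
c,W=report(); k=capture('top'); save(k['frame'],'t7',1)
```

```text
tcp [ 0.4773 -0.2669  0.1472] t 27.0333
wrist 1127 [ 0.4747 -0.2666] [ 0.4748 -0.2673  0.0687]
top 41 [ 0.4708 -0.2561] [ 0.4709 -0.257   0.0668]
scene 247 [ 0.4776 -0.2673] [ 0.4787 -0.2676  0.0678]
```

View pics/t7.png

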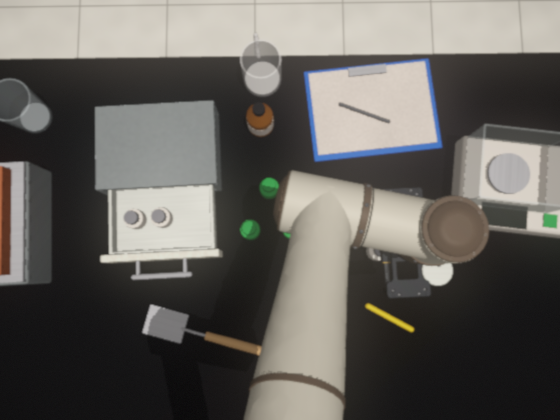

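The drawer holds two upright bottles at (132,217) and (160,216), closed. The third is below the gripper, so I press its cap.

Emit:
{"method": "drive_tool", "body": {"rows": [[0,-1,0,-30,0,0,0],[0,0,0,-30,0,0,0],[0,0,0,-25,0,0,0],[0,0,0,0,0,0,0],[0,0,0,0,0,0,0]]}}

```text
time_s: 27.65
tcp_pos: [0.4762, -0.2662, 0.0618]
ee_rot: [[0.038, -0.999, -0.003], [-0.999, -0.038, 0.0], [-0.0, 0.003, -1.0]]
wrist_force: [-0.1, -0.1, 1.2]
gripper_width: 0.004
gripper_force: 0.0
```

Emit:
{"method": "drive_tool", "body": {"rows": [[0,0,0,-4,0,0,0],[0,0,0,-4,0,0,0],[0,0,0,-4,0,0,0],[0,0,0,-3,0,0,0],[0,0,0,0,0,0,0]]}}

```text
time_s: 28.07
tcp_pos: [0.4763, -0.2668, 0.0472]
ee_rot: [[0.036, -0.999, -0.0], [-0.999, -0.036, 0.0], [-0.0, 0.0, -1.0]]
wrist_force: [-0.2, 0.1, -0.9]
gripper_width: -0.002
gripper_force: 0.0
```

Emit:
{"method": "drive_tool", "body": {"rows": [[0,0,0,-3,0,0,0],[0,0,0,-3,0,0,0],[0,0,0,0,0,0,0],[0,0,0,0,0,0,0]]}}

```text
time_s: 28.4
tcp_pos: [0.4767, -0.2671, 0.0432]
ee_rot: [[0.037, -0.999, 0.001], [-0.999, -0.037, -0.001], [0.001, -0.001, -1.0]]
wrist_force: [-2.8, 2.8, 12.3]
gripper_width: 0.005
gripper_force: 5.9
```

Emit:
{"method": "drive_tool", "body": {"rows": [[70,0,0,36,0,0,0],[70,0,0,0,0,0,0],[70,0,0,0,0,0,0],[70,0,0,0,0,0,0],[70,0,0,0,0,0,0]]}}

```text
time_s: 28.82
tcp_pos: [0.4756, -0.2667, 0.0764]
ee_rot: [[0.036, -0.999, -0.002], [-0.999, -0.036, 0.001], [-0.001, 0.002, -1.0]]
wrist_force: [-0.2, -0.4, -0.4]
gripper_width: 0.3
gripper_force: 0.0
```

Emit:
{"method": "drive_tool", "body": {"rows": [[70,0,0,0,0,0,0],[70,0,0,0,0,0,0],[70,0,0,0,0,0,0],[70,0,0,0,0,0,0],[70,0,0,0,0,0,0]]}}

```text
time_s: 29.23
tcp_pos: [0.4764, -0.2669, 0.0771]
ee_rot: [[0.036, -0.999, -0.0], [-0.999, -0.036, 0.0], [-0.0, 0.0, -1.0]]
wrist_force: [0.5, -1.0, 1.2]
gripper_width: 0.658
gripper_force: 0.0
```

Run:
```python
from h import *
report()
```

```text
tcp [ 0.4764 -0.2669  0.0771] t 29.2333
wrist 1705 [ 0.475  -0.2665] [ 0.475  -0.2677  0.0566]
scene 182 [ 0.4771 -0.2686] [ 0.4777 -0.2692  0.0562]
```

Emit:
{"method": "drive_tool", "body": {"rows": [[70,0,0,-20,0,0,0],[70,0,0,-20,0,0,0],[70,0,0,-20,0,0,0],[70,0,0,-16,0,0,0],[70,0,0,0,0,0,0]]}}

```text
time_s: 29.8
tcp_pos: [0.4739, -0.2661, -0.0017]
ee_rot: [[0.035, -0.999, -0.007], [-0.999, -0.035, 0.002], [-0.002, 0.006, -1.0]]
wrist_force: [-1.0, 0.9, -0.1]
gripper_width: 0.695
gripper_force: 0.0
```

Emit:
{"method": "drive_tool", "body": {"rows": [[0,0,0,0,0,0,0],[0,0,0,0,0,0,0],[0,0,0,0,0,0,0],[0,0,0,0,0,0,0],[0,0,0,0,0,0,0]]}}

```text
time_s: 30.22
tcp_pos: [0.4766, -0.2671, 0.0025]
ee_rot: [[0.036, -0.999, 0.001], [-0.999, -0.036, -0.0], [0.0, -0.001, -1.0]]
wrist_force: [-2.3, 0.5, 4.4]
gripper_width: 0.496
gripper_force: 30.0
```

Emit:
{"method": "drive_tool", "body": {"rows": [[0,0,0,15,0,0,0],[0,0,0,30,0,0,0],[0,0,0,30,0,0,0],[0,0,0,30,0,0,0],[0,0,0,35,0,0,0]]}}

```text
time_s: 30.63
tcp_pos: [0.4756, -0.2664, 0.1419]
ee_rot: [[0.035, -0.999, -0.001], [-0.999, -0.035, 0.001], [-0.001, 0.001, -1.0]]
wrist_force: [1.8, 0.2, -3.2]
gripper_width: 0.495
gripper_force: 30.0
```

Emit:
{"method": "drive_tool", "body": {"rows": [[0,6,35,0,0,0,0],[0,6,35,0,0,0,0],[0,6,35,0,0,0,0],[0,6,35,0,0,0,0],[0,6,35,0,0,0,0]]}}

```text
time_s: 31.05
tcp_pos: [0.5064, -0.0902, 0.1416]
ee_rot: [[0.035, -0.999, 0.001], [-0.999, -0.035, 0.001], [-0.001, -0.001, -1.0]]
wrist_force: [1.0, 0.4, -1.7]
gripper_width: 0.498
gripper_force: 30.0
```

Emit:
{"method": "drive_tool", "body": {"rows": [[0,7,35,0,0,0,0],[0,7,35,0,0,0,0],[0,7,35,0,0,0,0],[0,7,35,0,0,0,0],[0,7,35,0,0,0,0]]}}

```text
time_s: 31.47
tcp_pos: [0.5413, 0.0851, 0.1415]
ee_rot: [[0.036, -0.999, 0.0], [-0.999, -0.036, 0.001], [-0.001, -0.001, -1.0]]
wrist_force: [1.0, -0.8, -1.6]
gripper_width: 0.498
gripper_force: 30.0
```

Emit:
{"method": "drive_tool", "body": {"rows": [[0,6,36,0,0,0,0],[0,6,36,0,0,0,0],[0,0,0,0,0,0,0],[0,0,0,0,0,0,0],[0,0,0,0,0,0,0]]}}

```text
time_s: 31.88
tcp_pos: [0.5529, 0.1551, 0.141]
ee_rot: [[0.036, -0.999, -0.001], [-0.999, -0.036, -0.0], [0.0, 0.001, -1.0]]
wrist_force: [0.2, 0.2, -1.8]
gripper_width: 0.499
gripper_force: 30.0
```

```bash
cat > pl.py <<'E'
from h import *
np.set_printoptions(precision=4,suppress=True)
s=sense(); print(s['tcp_pos'],s['gripper_width'],s['gripper_force'])
ex=np.array([.999,.0437]); ey=np.array([-.0437,.999])
for n in ['top','scene']:
    V=cloud(capture(n)); m=(V[...,2]>.066)&(V[...,2]<.085)&(V[...,1]>.1)&(V[...,1]<.33)&(V[...,0]>.49)&(V[...,0]<.602)
    k,L,st,_=cv2.connectedComponentsWithStats(m.astype(np.uint8))
    for i in range(1,k):
        if st[i,4]>15:
            q=V[L==i]; c=(q[:,:2].max(0)+q[:,:2].min(0))/2; d=c-[.555,.215]; print(n,st[i,4],c,'floor xy',d@ex,d@ey,'top',np.percentile(q[:,2],80))
E
python3 pl.py
```

```text
[0.5529 0.1551 0.141 ] 0.4985334498548566 29.999472498893738
top 84 [0.5449 0.2745] floor xy -0.007536681355351922 0.05988559637529164 top 0.07599737507126998
scene 126 [0.5523 0.2742] floor xy -0.00012771621557560077 0.05923756716475506 top 0.07769327283883727
scene 133 [0.5539 0.2167] floor xy -0.0010611786803997993 0.0017020772469932227 top 0.07757638058618674
```

Both placed bottles stand correctly (tops 77 mm = 20 + 56). I lower the third, release and retreat toward the front of the handle.

Emit:
{"method": "drive_tool", "body": {"rows": [[0,0,0,-30,0,0,0],[0,0,0,-30,0,0,0],[0,0,0,-30,0,0,0],[0,0,0,-20,0,0,0],[0,0,0,0,0,0,0]]}}

```text
time_s: 32.4
tcp_pos: [0.55, 0.1521, 0.027]
ee_rot: [[0.033, -0.999, -0.009], [-0.999, -0.033, -0.004], [0.004, 0.009, -1.0]]
wrist_force: [-0.2, -0.2, -2.6]
gripper_width: 0.497
gripper_force: 30.0
```

Emit:
{"method": "drive_tool", "body": {"rows": [[0,0,0,-4,0,0,0],[0,0,0,-3,0,0,0],[0,0,0,-2,0,0,0],[0,0,0,0,0,0,0],[0,0,0,0,0,0,0]]}}

```text
time_s: 32.82
tcp_pos: [0.5541, 0.1554, 0.0234]
ee_rot: [[0.036, -0.999, 0.002], [-0.999, -0.036, 0.001], [-0.001, -0.002, -1.0]]
wrist_force: [-0.5, 0.0, -1.2]
gripper_width: 0.497
gripper_force: 30.0
```

Emit:
{"method": "drive_tool", "body": {"rows": [[66,0,0,0,0,0,0],[66,0,0,0,0,0,0],[66,0,0,0,0,0,0],[66,0,0,0,0,0,0]]}}

```text
time_s: 33.15
tcp_pos: [0.5538, 0.1553, 0.0228]
ee_rot: [[0.036, -0.999, 0.001], [-0.999, -0.036, 0.0], [-0.0, -0.001, -1.0]]
wrist_force: [0.3, -0.2, 0.5]
gripper_width: 0.647
gripper_force: 0.0
```

Emit:
{"method": "drive_tool", "body": {"rows": [[66,0,0,15,0,0,0],[66,0,0,30,0,0,0],[66,0,0,40,0,0,0],[0,0,0,40,0,0,0],[0,0,0,0,0,0,0]]}}

```text
time_s: 33.57
tcp_pos: [0.5588, 0.1571, 0.1567]
ee_rot: [[0.038, -0.999, 0.016], [-0.999, -0.038, 0.006], [-0.006, -0.017, -1.0]]
wrist_force: [1.6, 0.2, 0.9]
gripper_width: 0.581
gripper_force: 0.0
```

Emit:
{"method": "drive_tool", "body": {"rows": [[0,-34,10,0,0,0,0],[0,-34,10,0,0,0,0],[0,-34,10,0,0,0,0],[0,-34,11,0,0,0,0],[0,-33,11,0,0,0,0]]}}

```text
time_s: 33.98
tcp_pos: [0.383, 0.2071, 0.1473]
ee_rot: [[0.035, -0.999, 0.0], [-0.999, -0.035, 0.0], [-0.0, -0.0, -1.0]]
wrist_force: [-0.0, 0.4, -0.1]
gripper_width: 0.21
gripper_force: 0.0
```

Emit:
{"method": "drive_tool", "body": {"rows": [[0,0,0,-30,0,0,0],[0,0,0,-30,0,0,0],[0,0,0,-30,0,0,0],[0,0,0,-24,0,0,0],[0,0,0,0,0,0,0]]}}

```text
time_s: 34.4
tcp_pos: [0.3819, 0.2046, 0.0298]
ee_rot: [[0.035, -0.999, -0.006], [-0.999, -0.035, -0.006], [0.006, 0.007, -1.0]]
wrist_force: [-0.3, -1.0, 0.2]
gripper_width: 0.006
gripper_force: 0.0
```

```bash
cat >> pl.py <<'E'
c,W=wcloud(); k=capture('scene'); f=np.hstack([c['frame'],k['frame']]); save(f,'e%d'%int(s['time_s']),.7)
for b in bottles(k): print('bench',*b)
E
python3 pl.py
```

```text
[0.3819 0.2046 0.0298] 0.0061821594311246885 0.0
top 161 [0.5538 0.2163] floor xy -0.0011071533690824018 0.0013237827454013514 top 0.07668302568027614
top 160 [0.5557 0.157 ] floor xy -0.001805922265364762 -0.05801238669816394 top 0.07636903574410789
top 166 [0.5521 0.2756] floor xy -0.00028306149602352724 0.06063310467568472 top 0.07671885848101472
scene 126 [0.5521 0.2739] floor xy -0.0002919843374169518 0.05900873310625139 top 0.07751083503811174
scene 130 [0.5547 0.2152] floor xy -0.00030250122971380727 0.00019033487704902088 top 0.07769443697001072
scene 141 [0.5569 0.1555] floor xy -0.000707109730932813 -0.059523281026664016 top 0.07734401101682302
```

```bash
ls -t pics | head -1
```

```text
e34.png
```

View pics/e34.png

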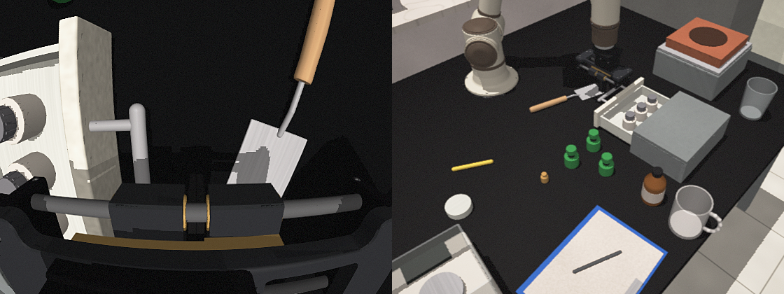

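Emit:
{"method": "drive_tool", "body": {"rows": [[0,8,0.4,0,0,0,0],[0,8,0.4,0,0,0,0],[0,10,0.4,0,0,0,0],[0,10,0.4,0,0,0,0],[0,10,0.4,0,0,0,0]]}}

```text
time_s: 35.02
tcp_pos: [0.4316, 0.2091, 0.0337]
ee_rot: [[0.036, -0.999, 0.0], [-0.999, -0.036, 0.0], [-0.0, -0.0, -1.0]]
wrist_force: [-1.9, 0.9, 1.5]
gripper_width: 0.006
gripper_force: 1.4
```

The scene part shows the three bottles upright in the drawer at (640,110) and none left on the bench. The weight (545,178), the amber bottle (653,190) and the marker (472,165) have not moved. Pushing the drawer shut.

Emit:
{"method": "drive_tool", "body": {"rows": [[0,12,0.5,0,0,0,0],[0,12,0.5,0,0,0,0],[0,12,0.5,0,0,0,0],[0,12,0.5,0,0,0,0],[0,12,0.5,0,0,0,0]]}}

```text
time_s: 35.43
tcp_pos: [0.4916, 0.2114, 0.0332]
ee_rot: [[0.035, -0.999, -0.001], [-0.999, -0.035, -0.0], [0.0, 0.001, -1.0]]
wrist_force: [-3.1, 1.1, 2.4]
gripper_width: 0.003
gripper_force: 1.5
```

Emit:
{"method": "drive_tool", "body": {"rows": [[0,12,0.5,0,0,0,0],[0,12,0.5,0,0,0,0],[0,8,0.4,0,0,0,0],[0,5,0.2,0,0,0,0],[0,3,0.1,0,0,0,0]]}}

```text
time_s: 35.85
tcp_pos: [0.5311, 0.213, 0.033]
ee_rot: [[0.035, -0.999, -0.0], [-0.999, -0.035, -0.0], [0.0, 0.0, -1.0]]
wrist_force: [-2.9, 0.8, 2.2]
gripper_width: 0.01
gripper_force: 1.2
```

Emit:
{"method": "drive_tool", "body": {"rows": [[0,4,0.2,0,0,0,0],[0,4,0.1,0,0,0,0],[0,0,0,0,0,0,0]]}}

```text
time_s: 36.1
tcp_pos: [0.5393, 0.2137, 0.0334]
ee_rot: [[0.036, -0.999, 0.001], [-0.999, -0.036, 0.0], [-0.0, -0.001, -1.0]]
wrist_force: [-0.0, 0.3, -0.6]
gripper_width: 0.005
gripper_force: 0.1
```

Emit:
{"method": "drive_tool", "body": {"rows": [[0,4,0.2,0,0,0,0],[0,3,0.1,0,0,0,0],[0,0,0,0,0,0,0]]}}

```text
time_s: 36.35
tcp_pos: [0.5462, 0.214, 0.0334]
ee_rot: [[0.036, -0.999, 0.001], [-0.999, -0.036, 0.0], [-0.0, -0.001, -1.0]]
wrist_force: [-0.0, 0.4, -0.3]
gripper_width: 0.005
gripper_force: 0.1
```

Emit:
{"method": "drive_tool", "body": {"rows": [[0,3,0.1,0,0,0,0],[0,0,0,0,0,0,0]]}}

```text
time_s: 36.52
tcp_pos: [0.5486, 0.214, 0.0333]
ee_rot: [[0.036, -0.999, -0.0], [-0.999, -0.036, -0.0], [0.0, 0.0, -1.0]]
wrist_force: [-1.6, 0.3, 0.5]
gripper_width: 0.006
gripper_force: 1.0
```

Emit:
{"method": "drive_tool", "body": {"rows": [[0,3,0.1,0,0,0,0],[0,0,0,0,0,0,0]]}}

```text
time_s: 36.68
tcp_pos: [0.5486, 0.2139, 0.0333]
ee_rot: [[0.035, -0.999, -0.006], [-0.999, -0.035, -0.002], [0.001, 0.006, -1.0]]
wrist_force: [-10.1, 2.8, 6.2]
gripper_width: 0.008
gripper_force: 5.1
```

Emit:
{"method": "drive_tool", "body": {"rows": [[0,2,0.1,0,0,0,0],[0,0,0,0,0,0,0]]}}

```text
time_s: 36.85
tcp_pos: [0.5487, 0.2138, 0.0333]
ee_rot: [[0.035, -0.999, -0.009], [-0.999, -0.035, -0.003], [0.002, 0.009, -1.0]]
wrist_force: [-15.7, 4.8, 10.2]
gripper_width: 0.006
gripper_force: 7.8
```

Emit:
{"method": "drive_tool", "body": {"rows": [[0,-20,-1,0,0,0,0],[0,-30,-1,0,0,0,0],[0,-30,-1,20,0,0,0],[0,-20,0,40,0,0,0],[0,0,0,40,0,0,0]]}}

```text
time_s: 37.27
tcp_pos: [0.4508, 0.2094, 0.1302]
ee_rot: [[0.037, -0.999, -0.005], [-0.999, -0.037, -0.004], [0.004, 0.005, -1.0]]
wrist_force: [1.8, -0.0, -0.5]
gripper_width: 0.004
gripper_force: 0.0
```

Emit:
{"method": "drive_tool", "body": {"rows": [[0,0,-35,0,0,0,0],[0,0,-35,0,0,0,0],[0,0,-35,0,0,0,0],[0,0,0,0,0,0,0],[0,0,0,0,0,0,0]]}}

```text
time_s: 37.68
tcp_pos: [0.4555, 0.1049, 0.1313]
ee_rot: [[0.033, -0.999, 0.002], [-0.999, -0.033, 0.001], [-0.001, -0.002, -1.0]]
wrist_force: [0.1, -0.1, 0.4]
gripper_width: 0.006
gripper_force: 0.0
```

Run:
```python
from h import *
np.set_printoptions(precision=4,suppress=True)
print(sense()['tcp_pos'],sense()['joint_velocities'])
for n in ['top','scene']:
    k=capture(n); V=cloud(k); save(k['frame'],'f_'+n,1.2)
    for lo,hi,x0,x1,l in [(.07,.084,.55,.66,'panel'),(.088,.1,.55,.85,'unit'),(.05,.072,.53,.585,'bar')]:
        m=(V[...,2]>lo)&(V[...,2]<hi)&(V[...,1]>.14)&(V[...,1]<.29)&(V[...,0]>x0)&(V[...,0]<x1); p=V[m]
        d=p[:,0]+(p[:,1]-.215)*.0437
        print(n,l,m.sum(),np.percentile(d,[2,50,98]) if m.any() else '')
```

```text
[0.4555 0.1049 0.1313] [ 2.1014  1.1683  1.445   0.0322  0.2246 -0.3225]
top panel 499 [0.6001 0.6072 0.6155]
top unit 5737 [0.6183 0.7058 0.7961]
top bar 232 [0.5602 0.5657 0.5828]
scene panel 120 [0.5644 0.6028 0.6067]
scene unit 4244 [0.6199 0.715  0.7987]
scene bar 244 [0.561  0.5683 0.5824]
```

View pics/f_top.png

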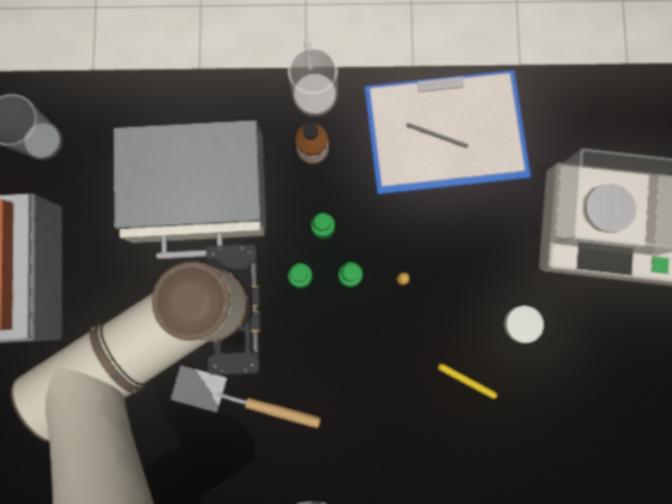

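The drawer is shut: its panel is flush with the unit at (190,230). The bench is clear of white bottles, and the bystanders have not moved. Back off a little, settle, and hand in.

Emit:
{"method": "drive_tool", "body": {"rows": [[0,0,0,30,0,0,0],[0,0,0,0,0,0,0],[0,0,0,0,0,0,0],[0,0,0,0,0,0,0],[0,0,0,0,0,0,0]]}}

```text
time_s: 38.2
tcp_pos: [0.4545, 0.1066, 0.1599]
ee_rot: [[0.037, -0.999, -0.001], [-0.999, -0.037, -0.001], [0.001, 0.001, -1.0]]
wrist_force: [-0.2, -0.7, -0.9]
gripper_width: 0.003
gripper_force: 0.0
```

```bash
python3 -c "
from station import finish_job
print(finish_job())"
```

```text
the job is handed in; nothing more can be done
None
```

The job is handed in, with no verdict returned: all three white bottles (no fourth was there) are capped and were upright in the drawer just before I shut it, and the weight, amber bottle and marker were not touched.

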